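# Sanitise the tester soaps in the lamp chest

### The job

Sanitise the handled tester soaps: first turn the power isolator off, then lay every loose rectangular soap bar flat and right way up, side by side on the floor of the open lamp chest, shut the lid fully, swing the clamp arm all the way down over it, and only then turn the isolator back on. The isolator's handle is on when it points away from the robot and off when it points across, towards the chest. Leave the round soaps, bottles and other goods where they are.

Things in the scene. Friction and masses are not known exactly. Their poses are not given: they have to be found in the camera images.
- bar0: rectangular tester soap bar, 85 x 56 x 26 mm (about 30 mm with its ridged top), 90 to 180 g; origin at the centre of its underside, x along its 85 mm length, z up. There are three or four such bars (bar0 to bar3), all alike, and only the rectangular loose soaps are testers; some may be absent
- bar1: as bar0
- bar2: as bar0
- bar3: as bar0
- chest: fixed open-topped aluminium lamp chest, outside 245 (its x) x 240 (its y) x 65 mm high, walls and floor 8 mm thick; origin at the centre of its underside, so its inner floor is at z = 8 mm and its rim at z = 65 mm. Its lid is hinged along the upper edge of its +x wall (hinge axis at x = +122.5, z = 65.5 mm), and the clamp stands outside its -x wall. Its +x points roughly to the robot's left
- lid (a joint): angle of the chest's lid: 0 shut on the rim, 1.57 upright, 1.85 leaning back against its stop. The lid is a flat aluminium plate 245 x 240 x 10 mm with a black grip bar (90 x 14 mm, 14 mm high, its centre 225 mm from the hinge and 20 mm towards chest +y) on its outer (upper) face. Stiff hinge: it stays where it is left and needs about 0.1 to 0.6 N m to close
- lid_edge (a point): middle of the lid's free edge, 245 mm from the hinge axis
- clamp (a joint): angle of the steel clamp arm: 0 down, lying level over the shut lid; 1.57 upright; 1.75 leaning away from the chest. The arm is 75 mm long, 18 mm wide, 14 mm thick and pivots about a level axis parallel to chest y at chest x = -134.5, y = -70, z = 89 mm; down, it points to chest +x with its top at z = 96 mm. It stays where it is left (about 0.1 N m of friction)
- clamp_tip (a point): the free end of the clamp arm, 75 mm from its pivot
- isolator_box: fixed grey box, 120 x 120 x 60 mm high, with the isolator handle on top; origin at the centre of its underside, the handle's upright axis passes through it. Its x points roughly away from the robot
- isolator (a joint): angle of the black isolator handle: 0 off, the handle points to the box's +y (across, towards the chest); 1.57 on, turned clockwise seen from above, the handle points to the box's +x (away from the robot). An over-centre spring snaps it into either end; turning takes up to 0.2 N m as far as the middle (0.79). The handle is one arm, 20 mm wide, reaching 85 mm from the axis, its sides between 72 and 100 mm above the table, with a round hub 48 mm across
- handle_tip (a point): the free end of the isolator handle, at mid-height (86 mm above the table)
- round_soap: round soap, 56 mm across, 28 mm high; not part of the job, leave it in its place
- salve_jar: small amber jar, 54 mm across, 45 mm high; not part of the job, leave it in its place
- oil_bottle: amber bottle, 52 mm across, 130 mm high; not part of the job, leave it in its place
- mist_bottle: amber bottle, 48 mm across, 110 mm high; not part of the job, leave it in its place
- soap_puck: round soap, 60 mm across, 24 mm high; not part of the job, leave it in its place
Not all that is in view belongs to the job. What is shaped like the bar0 but pink or purple is not meant.

How it is judged:
By the outcome, as a careful person would: the job done as asked, in the order asked, and still so for the second after the job is handed in, with the robot touching nothing.
Of bar0, bar1, bar2, bar3 only 3 to 4 are there at a start; the rules pass over those that are not, and their reading is None.
At some moment in a run one of bar0, bar1, bar2, bar3 may be knocked a few centimetres aside while the robot is not near it.
It also fails if it takes over 208 s, if anything falls off the work surface, if the arm or the gripper's body presses on something with over 40 N, if the wrist force passes 120 N, or if a joint passes its speed limit or range.

### The arm

A 6-joint arm with a two-finger parallel gripper is mounted at the origin on the work surface. World frame = base frame: x ahead of the robot, y to its left, z up, the work surface at z = 0. Lengths are in m, angles in rad, forces in N, time in s.
With the tool pointing down it reaches from about 0.325 to 0.9 m from the base axis. Payload 6.1 kg.
Tool frame: the origin (TCP) lies on the mounting face of the last link; the fingertips stand ahead of it and the grasp point (between the pads) lies 164 mm ahead of it (tip_extent is the y of the fingertips in the tool frame, in m); y points along the fingers, z is the direction in which the jaws open and shut, and the axes are right-handed (so a half turn about y gives the same grasp; the last joint's range is limited). The gripper opens to 87 mm and grips with 3 to 60 N. Pads are 19 mm wide; open, the fingers measure 117 mm over their backs; the gripper's body (75 mm by 190 mm) begins 51 mm behind the grasp point.
Start: joints at [-1.474, 0.22, 1.526, -0, 1.395, -0.126], TCP at [0.138, -0.61, 0.405] pointing down, gripper open.
Joint ranges: [-2.98, 2.98], [-0.91, 2.08], [0.09, 2.57], [-1.24, 4.39], [0.2, 2.65], [-2.68, 2.68]. Speed limits (rad/s): [2.57, 2.57, 3.01, 3.14, 3.14, 3.14].

### API

Orientations are given as a unit quaternion [w, x, y, z].
In Python, from cell import observe, grab_frame, camera_model, close_job, tip_extent gives the robot as it stands. The module is installed in compiled form; this text tells all that it offers.
- The arm moves only by the tool play_rows, never from a script. Its argument "moves" is a list of rows, each a list of 3 entries, a list of its own where there are three numbers: the finger opening in m, from 0 to 0.087, then the shift along the tool's x, y, z in m, then the turn about the tool's y in degrees. In form: [[jaw, [dx, dy, dz], roll], ...]. A call has 1 to 5 rows; each row is the pose to reach, as a shift and turn from the pose commanded when the call began, along the tool's axes at that moment; what a row does not reach only later rows make up. A row lasts 1/10 s, in which the tool goes at most 50 mm and 8.59 degrees, less where a joint would pass 70% of its speed; a pose out of reach is approached as far as the arm can. A call with a gripper value outside its range is refused whole. The fingers move at their own pace and stop on an object; the grip force is fixed at half the most. Time passes only in rows, so rows that repeat a pose let the fingers close. It gives the time, the measured TCP pose, the force and the opening at its end, in the units of the state.
- observe(): the state, without advancing time (a new reading comes with each control period).
- grab_frame(name): name is "scene" or "top" or "wrist"; returns the picture (420x560x3 uint8, red, green, blue); there is no depth.
- camera_model(name): a dict with "vertical_fov" (degrees; the focal length in pixels is half the picture's height over the tangent of half this angle, whatever the lens; pixels are square), "cx", "cy" (the principal point, pixels), "R" (3x3) and "t" (3): a world point X has camera coordinates R X + t; the wrist camera has in their place "mount" (4x4, takes a point from camera to tool coordinates, whose origin is the TCP and whose axes are the tool frame's). Camera axes: x right, y down, z forward; pixel columns grow to the right and rows downward; lengths in m; the calibration is good to about 2 mm. The wrist camera is an equidistant fisheye: a pixel r from the principal point sees the ray r / f radians off the axis. A picture is of the moment at which its call begins: read the wrist's pose just before it. camera_model takes no time and is no camera call.
- close_job(): hands the job in, once; it reports no verdict.
The state is a dict: "time": time; "q": joint angles; "joint_velocities": joint speeds; "joint_efforts": joint torques, N m; "tcp_pos": TCP position; "ee_rot": TCP orientation; "ft_force": force on the tool from outside, world axes, zero at the start; "moment": the same for the moment, N m; "finger_gap": finger opening in m.
Only numpy, scipy, OpenCV 4.12 (cv2) and the standard library are available. Lean on these libraries where they do the work, as an engineer would, in place of code of your own. Each camera call takes 0.05 s, during which the arm holds its last target. There are 200 camera calls.

## Working session

There is one attempt and no reset: what is moved stays moved. The work goes in short steps, Python scripts to look and compute and a tool call to move; the robot and the scene stay as the last step left them, time stands still between calls to the robot, and variables do not carry over. Pictures are saved under pics/ and viewed, about 12 in all and at most 16, crops included, and the job is handed in when it is done.

Besides the shell and the picture viewer there is one more tool, called after ">>>" in YAML: its name, and indented under it one key for each argument. play_rows: Moves the arm, as the interface text tells. Its arguments: {"type":"object","properties":{"moves":{"type":"array","items":{"type":"array"}}},"required":["moves"]}

```bash
mkdir -p pics; cat > h.py <<'E'
import numpy as np,cv2
from cell import *
from scipy.spatial.transform import Rotation as Rn
def save(n,f,s=1):
    im=grab_frame(n); cv2.imwrite(f'pics/{f}.png',cv2.cvtColor(im,cv2.COLOR_RGB2BGR)); return im
def ray(n,u,v,st=None):
    m=camera_model(n); f=210/np.tan(np.radians(m['vertical_fov'])/2)
    d=np.array([(u-m['cx'])/f,(v-m['cy'])/f])
    if n!='wrist':
        R=np.array(m['R']);t=np.array(m['t']); return -R.T@t, R.T@np.array([d[0],d[1],1])
    r=np.hypot(*d)+1e-12; dc=np.array([*(d/r*np.sin(r)),np.cos(r)])
    M=np.array(m['mount']); T=Rt(st); return T@M[:3,:3]@dc, None
def Rt(st):
    w,x,y,z=st['ee_rot']; return Rn.from_quat([x,y,z,w]).as_matrix()
def onplane(n,u,v,z,st=None):
    if n=='wrist':
        d,_=ray(n,u,v,st); M=np.array(camera_model(n)['mount']); o=np.array(st['tcp_pos'])+Rt(st)@M[:3,3]
    else: o,d=ray(n,u,v)
    return o+d*(z-o[2])/d[2]
def proj(n,X):
    m=camera_model(n); f=210/np.tan(np.radians(m['vertical_fov'])/2)
    c=np.array(m['R'])@np.array(X)+np.array(m['t']); return f*c[0]/c[2]+m['cx'],f*c[1]/c[2]+m['cy']
E
python3 - <<'E'
from h import *
print(observe(), tip_extent)
for n in('scene','top','wrist'): print(n,camera_model(n))
a=save('top','top0');b=save('scene','scene0');c=save('wrist','wrist0')
E
```

```text
{'time': 0.0, 'q': array([-1.47414747e+00,  2.21239687e-01,  1.52759952e+00,  6.50978020e-06,
        1.39468324e+00, -1.26057623e-01]), 'joint_velocities': array([-3.39279268e-04, -9.80195026e-05,  2.42023585e-04,  5.20073612e-05,
        9.41206857e-05, -8.21050353e-06]), 'joint_efforts': array([ 8.27527456e-04, -4.94612288e+01, -3.87375176e+01,  6.98948395e-02,
        5.71383233e-02, -1.43427651e-04]), 'tcp_pos': array([ 0.13804138, -0.60929609,  0.40363464]), 'ee_rot': array([ 0.07858787, -0.07856327,  0.7034093 , -0.70204495]), 'ft_force': array([ 0.34466023, -0.42956744,  0.13995046]), 'moment': array([0.00129665, 0.0037784 , 0.015378  ]), 'finger_gap': 0.08702815591705852} 0.1822
scene {'vertical_fov': 43.930748578992535, 'cx': 282.8098067117523, 'cy': 213.1578195955793, 'R': array([[-0.53568302,  0.84435142,  0.01069504],
       [ 0.57451946,  0.37371686, -0.72819166],
       [-0.61884658, -0.3839354 , -0.6852901 ]]), 't': array([ 0.29671236, -0.24884438,  1.71184181])}
top {'vertical_fov': 50.80220899800436, 'cx': 280.83904404581364, 'cy': 209.4209289983645, 'R': array([[-0.01394536, -0.99984348, -0.01088763],
       [-0.99480855,  0.01497122, -0.10065686],
       [ 0.1008041 ,  0.00942741, -0.99486163]]), 't': array([-3.30387297e-04,  5.46516893e-01,  1.30223427e+00])}
wrist {'vertical_fov': 65.70646984690485, 'cx': 278.96765980207937, 'cy': 207.97413022928075, 'mount': array([[-7.02361004e-04,  9.56061670e-01,  2.93164783e-01,
        -8.15462739e-02],
       [-4.80234967e-04, -2.93165144e-01,  9.56061697e-01,
         1.96008936e-02],
       [ 9.99999638e-01,  5.30712474e-04,  6.65042009e-04,
        -2.88141398e-04],
       [ 0.00000000e+00,  0.00000000e+00,  0.00000000e+00,
         1.00000000e+00]])}
```

View pics/top0.png

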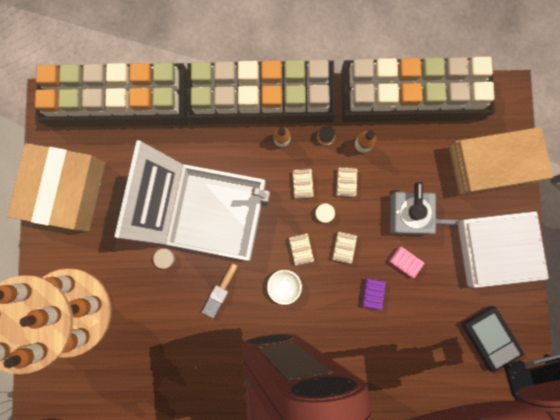

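View pics/scene0.png

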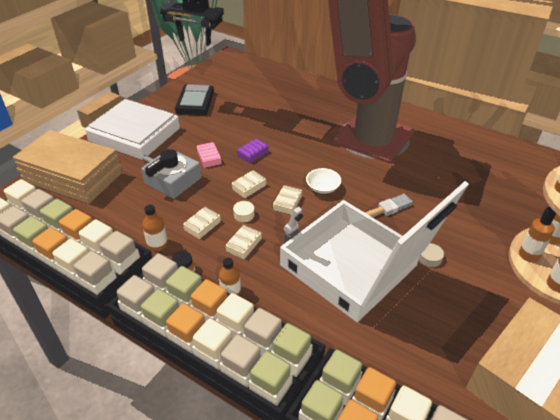

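```bash
python3 - <<'E'
from h import *
im=cv2.imread('pics/top0.png')
c=cv2.resize(im[130:280,270:450],None,fx=4.2,fy=4.0,interpolation=3);cv2.imwrite('pics/crop1.png',c)
print(Rt(observe()).round(3))
hsv=cv2.cvtColor(im,cv2.COLOR_BGR2HSV)
m=((hsv[...,1]<120)&(hsv[...,2]>130)).astype(np.uint8)
m[:, :270]=0;m[:130]=0;m[290:]=0;m[:,390:]=0
n,l,s,cc=cv2.connectedComponentsWithStats(m)
for i in range(1,n):
    if s[i,4]>80:
        pts=np.argwhere(l==i)[:,::-1]
        w=np.array([onplane('top',u,v,0.028)[:2] for u,v in pts])*1000
        r=cv2.minAreaRect(w.astype(np.float32)); print(s[i],'rect',np.round(r[0]),np.round(r[1]),round(r[2],1))
for nm,u,v,z in [('hub',418,211,.1),('tip',419,186,.086)]: print(nm,onplane('top',u,v,z).round(3))
for nm,u,v,z in [('rim TL',185,166,.065),('TR',266,179,.065),('BR',248,259,.065),('BL',167,248,.065),('lidTL',139,143,.29),('lidBL',117,236,.29)]: print(nm,onplane('top',u,v,z).round(3))
E
```

```text
[[-0.975 -0.     0.221]
 [-0.221  0.001 -0.975]
 [-0.    -1.    -0.001]]
[337 167  21  30 596] rect [ 628. -209.] [60. 89.] 88.2
[292 168  22  31 590] rect [626. -76.] [89. 62.] 3.2
[315 203  21  20 333] rect [ 535. -141.] [60. 57.] 89.1
[332 231  26  33 615] rect [ 431. -197.] [62. 88.] 77.2
[289 233  26  33 623] rect [427. -67.] [90. 62.] 11.9Traceback (most recent call last):
  File "<stdin>", line 12, in <module>
  File "h.py", line 18, in onplane
    else: o,d=ray(n,u,v)
              ~~~^^^^^^^
  File "h.py", line 7, in ray
    m=camera_model(n); f=210/np.tan(np.radians(m['vertical_fov'])/2)
ValueError: time passes only in moves, steps and waits
```

View pics/crop1.png

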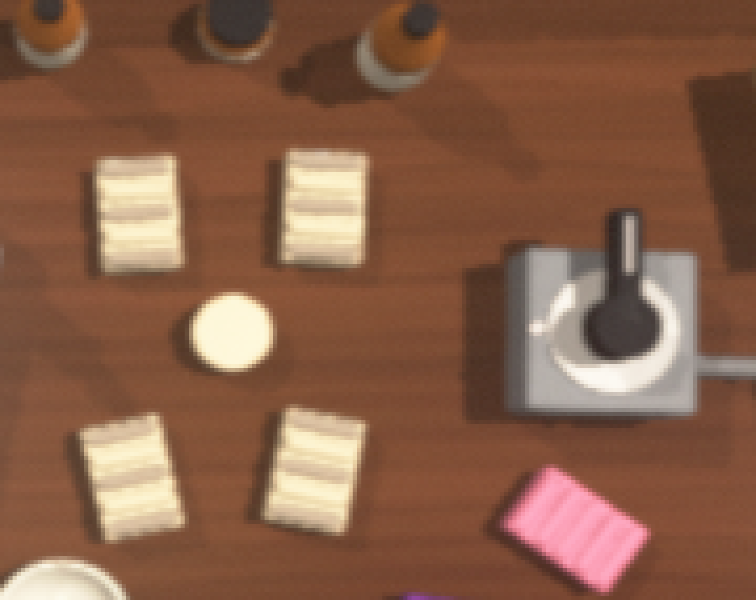

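```bash
sed -i 's/^from scipy/import functools\n_cm=camera_model\ncamera_model=functools.lru_cache(None)(lambda n:_cm(n))\nfrom scipy/' h.py
cat >> h.py <<'E'
def psi(R): return np.degrees(np.arctan2(-R[1,0],-R[0,0]))
def plan(X,Y,Z,yaw,st=None):
    "grasp point target (m), yaw of tool (deg); prints shift and roll from the current pose"
    st=st or observe();R=Rt(st);d=np.array([X,Y,Z+.164])-st['tcp_pos']
    print('shift',(R.T@d).round(3),'roll',round(psi(R)-yaw,1))
E
python3 - <<'E'
from h import *
for nm,u,v,z in [('hub',418,211,.1),('tip',419,186,.09)]: print(nm,onplane('top',u,v,z).round(3))
im=cv2.imread('pics/top0.png')
cv2.imwrite('pics/crop2.png',cv2.resize(im[130:270,105:285],None,fx=4.4,fy=4.28,interpolation=3))
b=cv2.imread('pics/scene0.png')
hsv=cv2.cvtColor(im,cv2.COLOR_BGR2HSV)
m=cv2.inRange(hsv[140:290,105:285],(0,0,90),(180,60,255))
cs,_=cv2.findContours(m,0,2);c=max(cs,key=cv2.contourArea);print(cv2.contourArea(c),(cv2.approxPolyDP(c,4,True)[:,0]+[105,140]).tolist())
# box
m=cv2.inRange(hsv[180:245,380:440],(0,0,60),(180,60,175))
cs,_=cv2.findContours(m,0,2);c=max(cs,key=cv2.contourArea);print((cv2.approxPolyDP(c,3,True)[:,0]+[380,180]).tolist())
E
```

```text
hub [ 0.529 -0.397  0.1  ]
tip [ 0.602 -0.406  0.09 ]
11690.5 [[137, 140], [114, 236], [248, 260], [261, 202], [269, 196], [264, 180], [183, 165]]
[[435, 194], [423, 193], [421, 183], [417, 184], [416, 204], [414, 193], [392, 194], [391, 231], [434, 233], [439, 223], [435, 217]]
```

View pics/crop2.png

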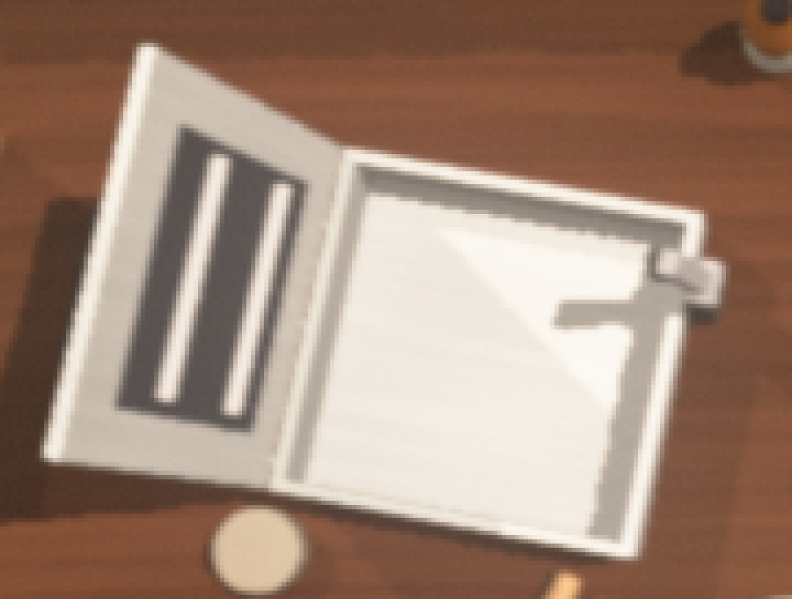

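```bash
python3 - <<'E'
from h import *
P=np.array([onplane('top',u,v,.065)[:2] for u,v in [(183,165),(265.2,179.5),(250,260),(167,244)]])
print(P.round(3),P.mean(0).round(4))
for i in range(4): d=P[(i+1)%4]-P[i]; print(np.linalg.norm(d).round(3),np.degrees(np.arctan2(d[1],d[0])).round(1))
B=np.array([onplane('top',u,v,.06)[:2] for u,v in [(392,194),(435,194),(434,232),(391,232)]])
print(B.round(3),B.mean(0))
plan(.60,-.445,.25,12.8)
E
```

```text
[[0.679 0.279]
 [0.632 0.036]
 [0.397 0.083]
 [0.447 0.324]] [0.5387 0.1804]
0.247 -101.0
0.239 168.8
0.246 78.4
0.237 -10.9
[[ 0.584 -0.335]
 [ 0.582 -0.461]
 [ 0.47  -0.453]
 [ 0.472 -0.328]] [ 0.52709189 -0.39446562]
shift [-0.487 -0.01  -0.058] roll -0.0
```

>>> play_rows:
  moves:
    - [0, [-0.05, 0, 0], 0]
    - [0, [-0.1, 0, 0], 0]
    - [0, [-0.15, 0, -0.01], 0]
    - [0, [-0.2, 0, -0.02], 0]
    - [0, [-0.25, 0, -0.036], 0]

```text
time: 0.65
tcp_pos: [0.3717, -0.5206, 0.4043]
ee_rot: [0.078, -0.079, 0.703, -0.703]
ft_force: [0.4, -0.2, 0.3]
finger_gap: 0.0547
```

>>> play_rows:
  moves:
    - [0, [-0.05, 0, 0], 0]
    - [0, [-0.1, 0, 0], 0]
    - [0, [-0.15, 0, 0], 0]
    - [0, [-0.19, 0, 0], 0]
    - [0, [-0.22, 0, 0], 0]

```text
time: 1.15
tcp_pos: [0.5872, -0.4713, 0.4039]
ee_rot: [0.079, -0.079, 0.703, -0.702]
ft_force: [0.4, -0.7, 0.7]
finger_gap: 0.015
```

>>> play_rows:
  moves:
    - [0, [0, 0.04, 0], 0]
    - [0, [0, 0.08, 0], 0]
    - [0, [0, 0.12, 0], 0]
    - [0, [0, 0.14, 0], 0]
    - [0, [0, 0.14, 0], 0]

```text
time: 1.65
tcp_pos: [0.5832, -0.4714, 0.2584]
ee_rot: [0.076, -0.081, 0.705, -0.7]
ft_force: [-0.1, -0.4, -1.0]
finger_gap: 0.0003
```

>>> play_rows:
  moves:
    - [0, [-0.007, 0, -0.03], 0]
    - [0, [-0.014, 0, -0.06], 0]
    - [0, [-0.02, 0, -0.09], 0]
    - [0, [-0.027, 0, -0.117], 0]
    - [0, [-0.027, 0, -0.117], 0]

```text
time: 2.15
tcp_pos: [0.5861, -0.3499, 0.2669]
ee_rot: [-0.08, 0.079, -0.703, 0.703]
ft_force: [-1.0, -0.4, 0.2]
finger_gap: 0.0003
```

>>> play_rows:
  moves:
    - [0, [0.008, 0, -0.01], 0]
    - [0, [0.016, 0, -0.02], 0]
    - [0, [0.016, 0, -0.02], 0]
    - [0, [0, -0.03, 0.0], 0]
    - [0, [0, -0.08, 0], 0]

```text
time: 2.65
tcp_pos: [0.5851, -0.3539, 0.3413]
ee_rot: [0.077, -0.08, 0.704, -0.701]
ft_force: [-0.3, -0.3, -0.1]
finger_gap: 0.0005
```

```bash
python3 - <<'E'
from h import *
save('top','top1');s=observe();print(s['tcp_pos'],psi(Rt(s)))
plan(.626,-.076,.2,0)
E
```

```text
[ 0.58733917 -0.35529545  0.35540923] 12.729328337061474
shift [-0.099 -0.01  -0.264] roll 12.7
```

View pics/top1.png

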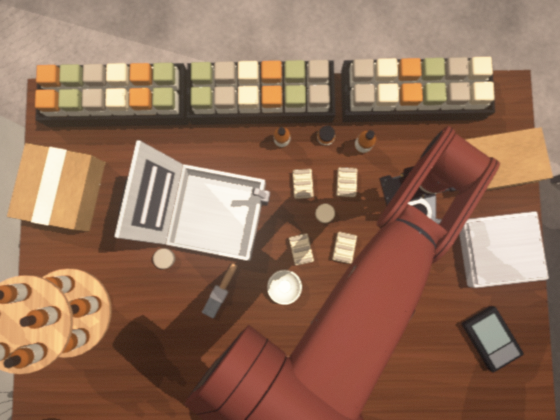

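>>> play_rows:
  moves:
    - [0.087, [-0.02, 0, -0.05], 0]
    - [0.087, [-0.04, 0, -0.1], 0]
    - [0.087, [-0.06, 0, -0.145], 0]
    - [0.087, [-0.08, 0, -0.19], 0]
    - [0.087, [-0.09, 0, -0.235], 0]

```text
time: 3.2
tcp_pos: [0.6223, -0.1048, 0.3465]
ee_rot: [-0.08, 0.077, -0.702, 0.703]
ft_force: [0.8, -0.9, -0.3]
finger_gap: 0.0323
```

>>> play_rows:
  moves:
    - [0.087, [-0.009, 0, -0.027], 8]
    - [0.087, [-0.009, -0.0, -0.027], 9.5]
    - [0.087, [-0.009, -0.0, -0.027], 9.5]

```text
time: 3.5
tcp_pos: [0.6245, -0.0775, 0.3459]
ee_rot: [-0.022, 0.02, -0.706, 0.707]
ft_force: [0.3, 0.4, -0.2]
finger_gap: 0.0568
```

```bash
cat >> h.py <<'E'
def bars(n,im,st=None,roi=None,z=.028):
    hsv=cv2.cvtColor(im,cv2.COLOR_RGB2HSV)
    m=((hsv[...,1]<130)&(hsv[...,2]>125)).astype(np.uint8)
    k,l,s,_=cv2.connectedComponentsWithStats(m)
    for i in range(1,k):
        if s[i,4]<150: continue
        w=np.array([onplane(n,u,v,z,st)[:2] for v,u in np.argwhere(l==i)])*1000
        w=w[(abs(w)<2000).all(1)]
        if len(w)<100: continue
        r=cv2.minAreaRect(w.astype(np.float32)); a=r[2]+(90 if r[1][0]<r[1][1] else 0); a=(a+90)%180-90
        L=sorted(r[1])
        if 40<L[0]<80 and L[1]<115: print(n,s[i],np.round(r[0]),np.round(L),'long axis',round(a,1))
E
python3 - <<'E'
from h import *
s=observe();print(s['tcp_pos'],psi(Rt(s)))
w=save('wrist','w1');bars('wrist',w,s);t=save('top','top2');bars('top',t);save('scene','sc2')
a=cv2.imread('pics/sc2.png');b=cv2.imread('pics/w1.png')
cv2.imwrite('pics/c3.png',np.hstack([cv2.resize(a[90:290,90:290],(400,420)),cv2.resize(b,(400,420))]))
E
```

```text
[ 0.62451195 -0.07754963  0.34592316] 3.3909846552595715
wrist [ 442   64   47   57 1225] [ 749. -258.] [57. 60.] long axis 10.6
wrist [ 245  146   60   89 5181] [631. -73.] [56. 86.] long axis 3.0
wrist [ 368  151   71   90 4655] [ 634. -202.] [63. 86.] long axis -4.4
top [308  80  22  24 442] [ 911. -130.] [65. 73.] long axis -1.0
top [285  83  21  21 422] [907. -57.] [62. 64.] long axis -1.0
top [462 140  21  22 190] [ 720. -591.] [50. 64.] long axis 12.6
top [337 167  21  30 437] [ 629. -212.] [60. 89.] long axis -5.7
top [294 181  20  18 295] [606. -77.] [49. 60.] long axis -87.3
top [332 231  26  33 622] [ 431. -197.] [63. 89.] long axis -13.1
top [390 246  35  33 634] [ 385. -380.] [62. 90.] long axis 53.2
top [153 248  20  21 341] [406. 347.] [57. 59.] long axis -0.8
top [473 314  37  40 826] [ 176. -615.] [75. 90.] long axis 28.8
```

View pics/c3.png

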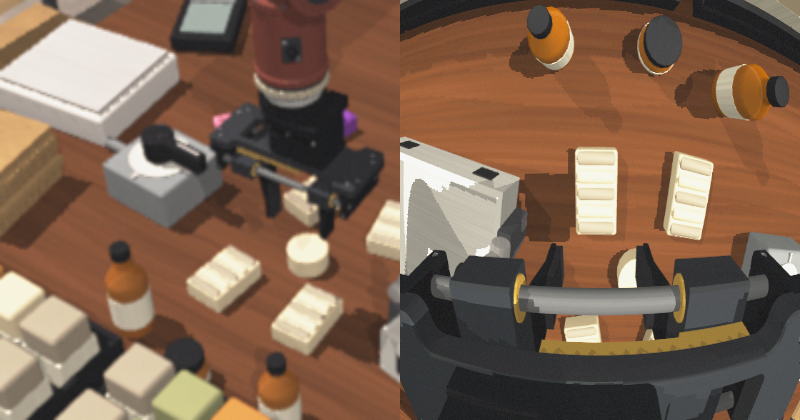

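>>> play_rows:
  moves:
    - [0.087, [-0.006, 0, -0.003], 0]
    - [0.087, [-0.006, 0.04, -0.003], 0]
    - [0.087, [-0.006, 0.09, -0.003], 0]
    - [0.087, [-0.006, 0.13, -0.003], 0]
    - [0.087, [-0.006, 0.16, -0.003], 0]

```text
time: 4.15
tcp_pos: [0.6287, -0.0749, 0.1817]
ee_rot: [0.019, -0.021, 0.707, -0.707]
ft_force: [-10.8, 6.7, 333.0]
finger_gap: 0.0867
```

>>> play_rows:
  moves:
    - [0.04, [0, 0, 0], 0]
    - [0.04, [0, 0, 0], 0]
    - [0.04, [0, 0, 0], 0]
    - [0.04, [0, 0, 0], 0]
    - [0.04, [0, 0, 0], 0]

```text
time: 4.65
tcp_pos: [0.6295, -0.0744, 0.1847]
ee_rot: [0.02, -0.02, 0.707, -0.707]
ft_force: [0.2, 0.5, -0.6]
finger_gap: 0.056
```

>>> play_rows:
  moves:
    - [0.04, [0, -0.02, 0], 0]
    - [0.04, [0, -0.06, 0], 0]
    - [0.04, [0, -0.11, 0], 0]
    - [0.04, [0, -0.16, 0], 0]
    - [0.04, [0, -0.21, 0], 0]

```text
time: 5.15
tcp_pos: [0.6291, -0.0741, 0.3963]
ee_rot: [0.02, -0.02, 0.707, -0.707]
ft_force: [1.0, -0.0, -1.5]
finger_gap: 0.056
```

```bash
python3 - <<'E'
from h import *
s=observe();print(s['tcp_pos'],psi(Rt(s)),s['finger_gap']); plan(.591,.203,.22,78.9,s)
t=save('top','top3');bars('top',t)
E
```

```text
[ 0.62908469 -0.07407098  0.39631577] 3.269486546176216 0.056013074878187706
shift [ 0.022  0.012 -0.279] roll -75.6
top [308  80  22  24 444] [ 911. -130.] [65. 73.] long axis -1.0
top [285  83  21  22 425] [905. -57.] [62. 67.] long axis -1.0
top [337 167  21  30 476] [ 629. -209.] [60. 89.] long axis -1.8
top [332 231  26  33 632] [ 431. -197.] [63. 89.] long axis -13.0
top [390 246  35  33 636] [ 385. -380.] [62. 91.] long axis 53.1
top [153 248  20  21 317] [406. 349.] [56. 60.] long axis 45.1
top [473 314  37  39 826] [ 176. -615.] [75. 90.] long axis 28.8
```

>>> play_rows:
  moves:
    - [0.04, [0.004, 0, -0.045], -8]
    - [0.04, [0.008, 0, -0.09], -16]
    - [0.04, [0.012, 0, -0.14], -24]
    - [0.04, [0.016, 0, -0.19], -32]
    - [0.04, [0.02, 0, -0.24], -40]

```text
time: 5.7
tcp_pos: [0.5953, 0.1655, 0.3944]
ee_rot: [0.262, -0.262, 0.657, -0.657]
ft_force: [0.6, -0.6, -0.3]
finger_gap: 0.0558
```

>>> play_rows:
  moves:
    - [0.04, [0, 0, 0], -8]
    - [0.04, [0, 0, 0], -16]
    - [0.04, [0, 0, 0], -24]
    - [0.04, [0, 0, 0], -32]
    - [0.04, [0, 0, 0], -35.6]

```text
time: 6.2
tcp_pos: [0.5958, 0.1639, 0.3941]
ee_rot: [0.45, -0.451, 0.545, -0.545]
ft_force: [-0.1, -0.1, -2.0]
finger_gap: 0.0559
```

```bash
python3 - <<'E'
from h import *
s=observe();print(s['tcp_pos'],psi(Rt(s)),s['finger_gap'],s['q'].round(2)); plan(.591,.203,.034,78.9,s)
save('wrist','w4')
E
```

```text
[0.59576246 0.1639226  0.39411266] 79.15716369314559 0.05589222070777526 [ 0.14  0.21  1.56 -0.    1.37  0.33]
shift [-0.038  0.196 -0.012] roll 0.3
```

View pics/w4.png

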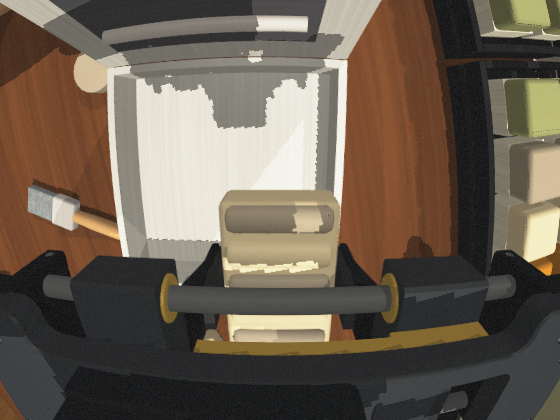

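```bash
python3 - <<'E'
from h import *
s=observe()
a=onplane('wrist',346,61,.065,s)[:2];b=onplane('wrist',107,69,.065,s)[:2]
d=b-a;L=np.linalg.norm(d);print(a,b,L,np.degrees(np.arctan2(d[1],d[0])))
C=np.array([.5387,.1804]);ex=np.array([.1925,.9813]);ey=np.array([-.9813,.1925])
print('pred',C+.1225*ex-.12*ey,C+.1225*ex+.12*ey)
# mid wall points: rim outer edges right at (350,150), left (122,200)
for u,v in [(340,190),(124,240)]: 
    p=onplane('wrist',u,v,.065,s)[:2]-C;print(p@ex,p@ey)
E
```

```text
[0.68283255 0.28095483] [0.4483741  0.32929992] 0.2393909147132999 168.34896364916187
pred [0.68003725 0.27750925] [0.44452525 0.32370925]
-2.76593667582282e-05 -0.12015395918616782
-0.057679732566792 0.11350872072747412
```

>>> play_rows:
  moves:
    - [0.04, [-0.02, 0, -0.006], 0]
    - [0.04, [-0.04, 0, -0.011], 0]
    - [0.04, [-0.04, 0.04, -0.011], 0]
    - [0.04, [-0.04, 0.08, -0.011], 0]
    - [0.04, [-0.04, 0.12, -0.011], 0]

```text
time: 6.75
tcp_pos: [0.5927, 0.2054, 0.2735]
ee_rot: [-0.449, 0.449, -0.546, 0.547]
ft_force: [-0.3, 0.4, -1.7]
finger_gap: 0.0556
```

>>> play_rows:
  moves:
    - [0.04, [0, 0.02, 0], 0]
    - [0.04, [0, 0.035, 0], 0]
    - [0.04, [0, 0.045, 0], 0]
    - [0.04, [0, 0.052, 0], 0]
    - [0.04, [0, 0.058, 0], 0]

```text
time: 7.25
tcp_pos: [0.5935, 0.2053, 0.2174]
ee_rot: [-0.45, 0.448, -0.546, 0.547]
ft_force: [-0.5, 0.2, -1.0]
finger_gap: 0.0559
```

>>> play_rows:
  moves:
    - [0.04, [0, 0.006, 0], 0]
    - [0.04, [0, 0.012, 0], 0]
    - [0.04, [0, 0.016, 0], 0]
    - [0.04, [0, 0.019, 0], 0]
    - [0.04, [0, 0.02, 0], 0]

```text
time: 7.75
tcp_pos: [0.5929, 0.2051, 0.1964]
ee_rot: [0.449, -0.449, 0.546, -0.546]
ft_force: [-0.9, 0.4, -0.2]
finger_gap: 0.0555
```

```bash
python3 - <<'E'
from h import *
s=observe();print(s['tcp_pos'],psi(Rt(s)),s['ft_force']); plan(.593,.2055,.0285,78.9,s)
E
```

```text
[0.59285645 0.20513986 0.196418  ] 78.86395612522907 [-0.85802575  0.37889304 -0.24654101]
shift [-0.     0.004  0.   ] roll -0.0
```

>>> play_rows:
  moves:
    - [0.04, [0, 0.0015, 0], 0]
    - [0.04, [0, 0.003, 0], 0]
    - [0.072, [0, 0.003, 0], 0]
    - [0.072, [0, 0.003, 0], 0]
    - [0.072, [0, 0.003, 0], 0]

```text
time: 8.25
tcp_pos: [0.5932, 0.2052, 0.1941]
ee_rot: [-0.449, 0.449, -0.546, 0.546]
ft_force: [0.2, -0.3, 0.1]
finger_gap: 0.0692
```

>>> play_rows:
  moves:
    - [0.072, [0, -0.02, 0], 0]
    - [0.072, [0, -0.06, 0], 0]
    - [0.072, [0, -0.11, 0], 0]
    - [0.072, [0, -0.16, 0], 0]
    - [0.072, [0, -0.21, 0], 0]

```text
time: 8.75
tcp_pos: [0.5926, 0.2051, 0.406]
ee_rot: [-0.449, 0.449, -0.546, 0.546]
ft_force: [1.1, 0.4, -0.3]
finger_gap: 0.0719
```

```bash
python3 - <<'E'
from h import *
s=observe();print(s['tcp_pos'],psi(Rt(s))); plan(.629,-.209,.2,-2,s)
t=save('top','top5');bars('top',t);w=save('wrist','w5');bars('wrist',w,s,z=.036)
E
```

```text
[0.59262148 0.20510222 0.40597664] 78.86533595319092
shift [0.399 0.042 0.116] roll 80.9
top [308  80  22  24 436] [ 911. -130.] [65. 73.] long axis -1.0
top [285  83  21  21 417] [907. -57.] [62. 64.] long axis -1.0
top [336 167  22  30 608] [ 629. -208.] [63. 89.] long axis -1.8
top [315 203  21  21 343] [ 534. -141.] [60. 60.] long axis -1.2
top [332 231  26  33 634] [ 431. -197.] [63. 89.] long axis -12.8
top [289 233  26  33 625] [428. -68.] [61. 91.] long axis 11.4
top [389 246  36  33 650] [ 385. -379.] [62. 92.] long axis 53.6
top [473 314  37  39 823] [ 175. -615.] [75. 90.] long axis 28.8
wrist [ 510  118   44   58 1764] [943. 197.] [80. 88.] long axis 0.0
```

>>> play_rows:
  moves:
    - [0.087, [0.045, 0, 0.013], 8]
    - [0.087, [0.09, 0, 0.026], 16]
    - [0.087, [0.135, 0, 0.04], 24]
    - [0.087, [0.18, 0, 0.053], 32]
    - [0.087, [0.22, 0, 0.066], 40]

```text
time: 9.35
tcp_pos: [0.6151, -0.0256, 0.4039]
ee_rot: [-0.233, 0.233, -0.667, 0.668]
ft_force: [-0.0, -0.2, 0.1]
finger_gap: 0.0868
```

```bash
python3 - <<'E'
from h import *
plan(.632,-.206,.2,-2)
E
```

```text
shift [0.099 0.04  0.152] roll 40.5
```

>>> play_rows:
  moves:
    - [0.087, [0.025, 0, 0.038], 8]
    - [0.087, [0.05, 0.01, 0.076], 16]
    - [0.087, [0.075, 0.02, 0.114], 24]
    - [0.087, [0.099, 0.04, 0.152], 32]
    - [0.087, [0.099, 0.04, 0.152], 40.5]

```text
time: 9.85
tcp_pos: [0.6323, -0.2093, 0.36]
ee_rot: [0.016, -0.013, -0.707, 0.707]
ft_force: [-1.4, 0.7, -0.5]
finger_gap: 0.0867
```

```bash
python3 - <<'E'
from h import *
s=observe();w=save('wrist','w6');bars('wrist',w,s);t=save('top','t6');bars('top',t)
plan(.632,-.206,.025,-3,s)
E
```

```text
wrist [ 69  53  43  48 871] [767. -17.] [52. 53.] long axis -15.5
wrist [ 249  147   59   87 4797] [ 634. -207.] [57. 87.] long axis -4.1
wrist [ 199  246   60   42 1627] [ 551. -149.] [51. 67.] long axis 88.6
wrist [164 314  43  39 892] [451. -73.] [57. 63.] long axis 11.7
top [308  80  22  24 439] [ 911. -130.] [65. 73.] long axis -1.0
top [285  83  21  21 420] [907. -57.] [62. 64.] long axis -1.0
top [337 177  21  20 352] [ 613. -209.] [58. 60.] long axis 88.2
top [288 233  21  29 351] [434. -65.] [61. 77.] long axis 11.9
top [389 246  36  33 649] [ 385. -380.] [62. 92.] long axis 53.5
top [153 248  23  21 397] [406. 342.] [59. 66.] long axis 89.2
top [267 269  24  34 526] [329.   8.] [ 54. 105.] long axis -27.7
top [473 314  37  39 823] [ 175. -614.] [75. 90.] long axis 28.8
shift [-0.     0.171 -0.003] roll 0.7
```

>>> play_rows:
  moves:
    - [0.087, [-0.002, 0.03, -0.003], 1]
    - [0.087, [-0.002, 0.07, -0.003], 1]
    - [0.087, [-0.002, 0.11, -0.003], 1]
    - [0.087, [-0.002, 0.13, -0.003], 1]
    - [0.087, [-0.002, 0.145, -0.003], 1]

```text
time: 10.45
tcp_pos: [0.6353, -0.1995, 0.2171]
ee_rot: [-0.015, 0.014, 0.707, -0.707]
ft_force: [-0.4, -0.0, 0.6]
finger_gap: 0.0871
```

>>> play_rows:
  moves:
    - [0.087, [0, 0.009, 0], 0]
    - [0.087, [0, 0.017, 0], 0]
    - [0.087, [0, 0.023, 0], 0]
    - [0.087, [0, 0.026, 0], 0]
    - [0.087, [0, 0.027, 0], 0]

```text
time: 10.95
tcp_pos: [0.6358, -0.2011, 0.1921]
ee_rot: [0.016, -0.016, -0.707, 0.707]
ft_force: [-0.7, -0.8, -1.1]
finger_gap: 0.0867
```

>>> play_rows:
  moves:
    - [0.04, [0, 0, 0], 0]
    - [0.04, [0, 0, 0], 0]
    - [0.04, [0, 0, 0], 0]
    - [0.04, [0, 0, 0], 0]
    - [0.04, [0, 0, 0], 0]

```text
time: 11.45
tcp_pos: [0.6358, -0.2013, 0.1922]
ee_rot: [0.016, -0.017, -0.707, 0.707]
ft_force: [-0.2, -1.3, 1.7]
finger_gap: 0.0557
```

>>> play_rows:
  moves:
    - [0.04, [0, -0.02, 0], 0]
    - [0.04, [0, -0.06, 0], 0]
    - [0.04, [0, -0.11, 0], 0]
    - [0.04, [0, -0.16, 0], 0]
    - [0.04, [0, -0.21, 0], 0]

```text
time: 11.95
tcp_pos: [0.6352, -0.2007, 0.4031]
ee_rot: [-0.017, 0.016, 0.707, -0.707]
ft_force: [-0.4, -0.5, -1.6]
finger_gap: 0.0553
```

```bash
python3 - <<'E'
from h import *
print(observe()['tcp_pos']);plan(.5745,.111,.22,78.8)
E
```

```text
[ 0.63515928 -0.20065662  0.40308521]
shift [ 0.075  0.019 -0.309] roll -81.4
```

>>> play_rows:
  moves:
    - [0.04, [0.011, 0, -0.045], -8]
    - [0.04, [0.022, 0, -0.09], -16]
    - [0.04, [0.033, 0, -0.137], -24]
    - [0.04, [0.044, 0, -0.182], -32]
    - [0.04, [0.055, 0, -0.227], -40]

```text
time: 12.45
tcp_pos: [0.5902, 0.0301, 0.4014]
ee_rot: [0.228, -0.229, 0.669, -0.669]
ft_force: [0.7, 0.5, -1.1]
finger_gap: 0.0563
```

>>> play_rows:
  moves:
    - [0.04, [0, 0, 0], -8]
    - [0.04, [0, 0, 0], -16]
    - [0.04, [0, 0, 0], -24]
    - [0.04, [0, 0, 0], -32]
    - [0.04, [0, 0, 0], -41.4]

```text
time: 12.95
tcp_pos: [0.5908, 0.0286, 0.4012]
ee_rot: [0.446, -0.447, 0.549, -0.548]
ft_force: [-0.7, 0.6, -0.8]
finger_gap: 0.0558
```

>>> play_rows:
  moves:
    - [0.04, [0, 0, 0], 0]

```text
time: 13.05
tcp_pos: [0.5908, 0.0285, 0.4013]
ee_rot: [0.445, -0.445, 0.55, -0.549]
ft_force: [-0.1, -0.4, -1.5]
finger_gap: 0.0556
```

```bash
python3 - <<'E'
from h import *
print(observe()['tcp_pos']);plan(.5745,.111,.037,78.8)
E
```

```text
[0.59084006 0.02847323 0.40126915]
shift [-0.077  0.2   -0.033] roll -0.8
```

>>> play_rows:
  moves:
    - [0.04, [-0.04, 0, -0.017], -0.8]
    - [0.04, [-0.077, 0, -0.033], -0.8]
    - [0.04, [-0.077, 0.03, -0.033], -0.8]
    - [0.04, [-0.077, 0.07, -0.033], -0.8]
    - [0.04, [-0.077, 0.1, -0.033], -0.8]

```text
time: 13.55
tcp_pos: [0.5751, 0.1113, 0.3013]
ee_rot: [-0.448, 0.447, -0.547, 0.548]
ft_force: [0.2, -0.4, -1.2]
finger_gap: 0.0557
```

>>> play_rows:
  moves:
    - [0.04, [0, 0.03, 0], 0]
    - [0.04, [0, 0.05, 0], 0]
    - [0.04, [0, 0.065, 0], 0]
    - [0.04, [0, 0.075, 0], 0]
    - [0.04, [0, 0.08, 0], 0]

```text
time: 14.05
tcp_pos: [0.5748, 0.1105, 0.2211]
ee_rot: [0.448, -0.448, 0.547, -0.547]
ft_force: [-0.1, -0.7, -0.8]
finger_gap: 0.0558
```

>>> play_rows:
  moves:
    - [0.04, [0, 0.006, 0], 0]
    - [0.04, [0, 0.012, 0], 0]
    - [0.04, [0, 0.016, 0], 0]
    - [0.04, [0, 0.018, 0], 0]
    - [0.04, [0, 0.019, 0], 0]

```text
time: 14.55
tcp_pos: [0.5757, 0.1106, 0.2098]
ee_rot: [-0.448, 0.449, -0.546, 0.547]
ft_force: [-23.8, -2.5, 45.9]
finger_gap: 0.0557
```

```bash
python3 - <<'E'
from h import *
s=observe();print(s['tcp_pos'],s['ft_force']);plan(.5745,.111,.036,78.8)
E
```

```text
[0.57565538 0.11061905 0.20975134] [-23.80788419  -2.45865688  45.92025633]
shift [-0.     0.01  -0.001] roll -0.0
```

>>> play_rows:
  moves:
    - [0.04, [0, -0.004, 0], 0]
    - [0.04, [0, -0.012, 0], 0]
    - [0.04, [0, -0.012, 0], 0]

```text
time: 14.85
tcp_pos: [0.5759, 0.1106, 0.2168]
ee_rot: [-0.45, 0.447, -0.546, 0.547]
ft_force: [0.7, 0.1, -1.3]
finger_gap: 0.056
```

```bash
python3 - <<'E'
from h import *
s=observe();print(s['tcp_pos'],s['ft_force'])
save('wrist','w7');save('scene','s7');save('top','t7')
a=cv2.imread('pics/s7.png')[130:330,230:470];b=cv2.imread('pics/w7.png')
cv2.imwrite('pics/c7.png',np.hstack([cv2.resize(a,(480,400),interpolation=3),cv2.resize(b[100:420,140:400],(320,400))]))
E
```

```text
[0.57593685 0.11056874 0.21677358] [ 0.72914053  0.07976122 -1.33674814]
```

View pics/c7.png

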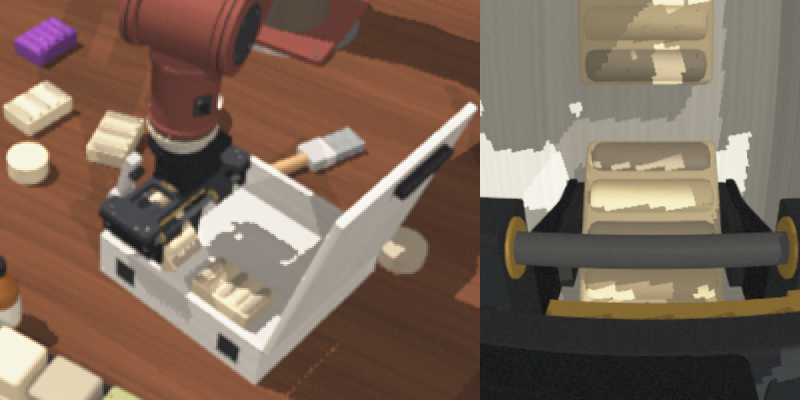

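```bash
python3 - <<'E'
from h import *
s=observe();C=np.array([.5405,.183]);ex=np.array([.195,.981]);ey=np.array([-.981,.195])
def g(n,u,v,z,st=None):
    p=onplane(n,u,v,z,st)[:2]-C; return (p@ex).round(4),(p@ey).round(4)
T=lambda u,v:(140+(u-480)*.8125,100+v*.8)
for nm,u,v,z in [('A nearL',585,82,.036),('A nearR',712,82,.036),('B farL',588,142,.052),('B farR',717,142,.052)]: print(nm,g('wrist',*T(u,v),z,s))
tcp=s['tcp_pos'][:2]-C;print('grasp',tcp@ex,tcp@ey)
b=cv2.imread('pics/s7.png')[150:290,255:395];c=cv2.imread('pics/t7.png')[150:270,170:290]
cv2.imwrite('pics/c8.png',np.hstack([cv2.resize(b,(400,400),interpolation=3),cv2.resize(c,(400,400),interpolation=3)]))
# bottles
for u,v,z in [(282,130,.13),(369,134,.13),(327,135,.045)]: print(onplane('top',u,v,z))
E
```

```text
A nearL (np.float64(-0.0098), np.float64(-0.0217))
A nearR (np.float64(-0.0098), np.float64(-0.0731))
B farL (np.float64(-0.0297), np.float64(-0.0246))
B farR (np.float64(-0.0297), np.float64(-0.0735))
grasp -0.06444180712254281 -0.0478798270526406
[ 0.76155132 -0.01564857  0.13      ]
[ 0.74583828 -0.26050672  0.13      ]
[ 0.76811904 -0.15074442  0.045     ]
```

View pics/c8.png

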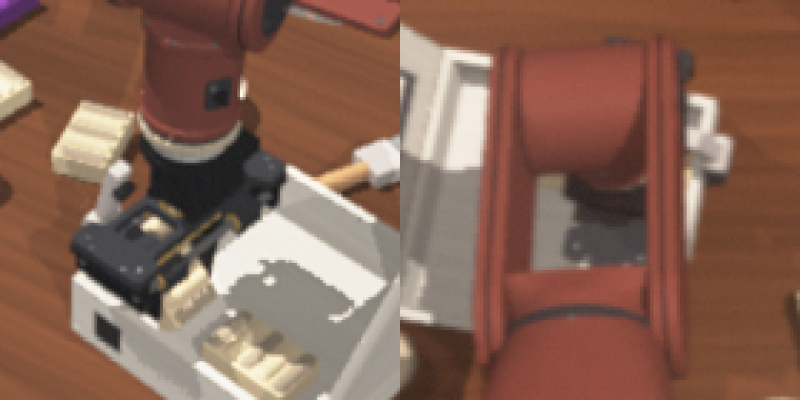

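>>> play_rows:
  moves:
    - [0.04, [0, -0.02, 0], 0]
    - [0.04, [0, -0.05, 0], 0]
    - [0.04, [0, -0.09, 0], 0]
    - [0.04, [0, -0.13, 0], 0]
    - [0.04, [0, -0.15, 0], 0]

```text
time: 15.5
tcp_pos: [0.5757, 0.1106, 0.3683]
ee_rot: [-0.45, 0.447, -0.546, 0.548]
ft_force: [0.1, 0.2, -1.6]
finger_gap: 0.0557
```

```bash
python3 - <<'E'
from h import *
save('scene','s9');save('wrist','w9');print(observe()['tcp_pos'],observe()['finger_gap'])
a=cv2.imread('pics/s9.png')[90:270,240:420];b=cv2.imread('pics/w9.png')[100:340,160:400]
cv2.imwrite('pics/c9.png',np.hstack([cv2.resize(a,(400,400),interpolation=3),cv2.resize(b,(400,400))]))
E
```

```text
[0.57610171 0.11059962 0.36844409] 0.055957351759861024
```

View pics/c9.png

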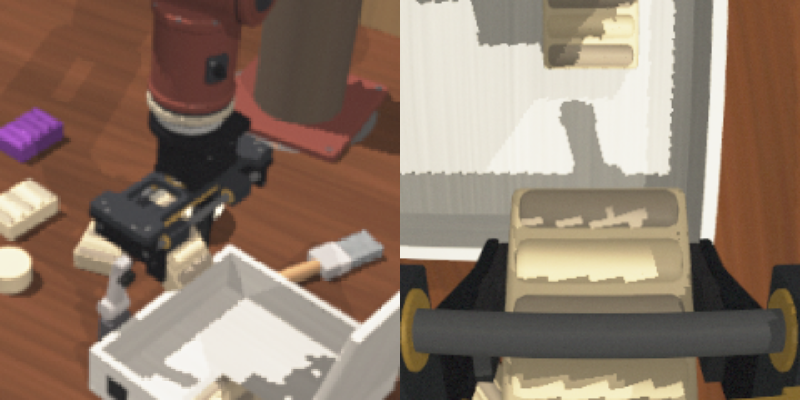

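>>> play_rows:
  moves:
    - [0.04, [-0.012, 0.02, 0], 0]
    - [0.04, [-0.012, 0.05, 0], 0]
    - [0.04, [-0.012, 0.08, 0], 0]
    - [0.04, [-0.012, 0.11, 0], 0]
    - [0.04, [-0.012, 0.13, 0], 0]

```text
time: 16.1
tcp_pos: [0.575, 0.1221, 0.2293]
ee_rot: [0.447, -0.451, 0.548, -0.545]
ft_force: [0.2, -0.4, -1.2]
finger_gap: 0.0559
```

>>> play_rows:
  moves:
    - [0.04, [0, 0.007, 0], 0]
    - [0.04, [0, 0.013, 0], 0]
    - [0.04, [0, 0.018, 0], 0]
    - [0.04, [0, 0.021, 0], 0]
    - [0.04, [0, 0.023, 0], 0]

```text
time: 16.6
tcp_pos: [0.5776, 0.1223, 0.2123]
ee_rot: [-0.449, 0.448, -0.546, 0.547]
ft_force: [-0.7, 0.3, -1.4]
finger_gap: 0.0554
```

```bash
python3 - <<'E'
from h import *
s=observe();print(s['tcp_pos'],s['ft_force'],s['moment'])
E
```

```text
[0.57759554 0.12230844 0.21233185] [-0.660461    0.33182539 -1.41311709] [-0.04393588 -0.1286143   0.00322252]
```

>>> play_rows:
  moves:
    - [0.04, [0, 0.001, 0], 0]
    - [0.04, [0, 0.002, 0], 0]
    - [0.04, [0, 0.003, 0], 0]
    - [0.04, [0, 0.003, 0], 0]

```text
time: 17.0
tcp_pos: [0.5776, 0.1223, 0.2102]
ee_rot: [-0.449, 0.448, -0.546, 0.547]
ft_force: [-3.3, -1.0, 6.2]
finger_gap: 0.0561
```

>>> play_rows:
  moves:
    - [0.04, [0, 0.001, 0], 0]
    - [0.04, [0, 0.002, 0], 0]
    - [0.04, [0, 0.003, 0], 0]
    - [0.04, [0, 0.003, 0], 0]

```text
time: 17.4
tcp_pos: [0.5778, 0.1223, 0.2098]
ee_rot: [-0.449, 0.449, -0.546, 0.547]
ft_force: [-13.3, -3.5, 25.4]
finger_gap: 0.0558
```

```bash
python3 - <<'E'
from h import *
s=observe();F=s['ft_force'];M=s['moment'];print(s['tcp_pos'],F,M)
r0=np.cross(F,M)/(F@F)
C=np.array([.5405,.183,0]);ex=np.array([.195,.981,0]);ey=np.array([-.981,.195,0])
for h in [0,-.05,-.1,-.14,-.165,-.18,-.19]:
    u=F/np.linalg.norm(F); p=r0+u*(h-r0[2])/u[2]; P=s['tcp_pos']+p
    print('z',P[2].round(3),'world',P.round(3),'chest',((P-C)@ex).round(3),((P-C)@ey).round(3), (Rt(s).T@p).round(3))
E
```

```text
[0.57778747 0.12231964 0.20982621] [-13.32935098  -3.51068244  25.39819494] [-0.18688086  2.29064129  0.08666362]
z 0.21 world [0.488 0.113 0.21 ] chest -0.079 0.038 [ 0.027 -0.    -0.086]
z 0.16 world [0.514 0.12  0.16 ] chest -0.067 0.013 [ 0.015  0.05  -0.062]
z 0.11 world [0.541 0.127 0.11 ] chest -0.055 -0.011 [ 0.003  0.1   -0.037]
z 0.07 world [0.562 0.132 0.07 ] chest -0.046 -0.031 [-0.007  0.14  -0.018]
z 0.045 world [0.575 0.136 0.045] chest -0.04 -0.043 [-0.013  0.165 -0.006]
z 0.03 world [0.583 0.138 0.03 ] chest -0.036 -0.05 [-0.016  0.18   0.002]
z 0.02 world [0.588 0.139 0.02 ] chest -0.034 -0.055 [-0.018  0.19   0.007]
```

>>> play_rows:
  moves:
    - [0.04, [0, -0.003, 0], 0]
    - [0.04, [0, -0.003, 0], 0]
    - [0.062, [0, -0.003, 0], 0]
    - [0.072, [0, -0.003, 0], 0]
    - [0.072, [0, -0.003, 0], 0]

```text
time: 17.9
tcp_pos: [0.577, 0.1223, 0.2082]
ee_rot: [0.448, -0.449, 0.547, -0.546]
ft_force: [-0.1, -1.2, -0.3]
finger_gap: 0.0689
```

>>> play_rows:
  moves:
    - [0.072, [0, 0, 0], 0]
    - [0.072, [0, -0.02, 0], 0]
    - [0.072, [0, -0.06, 0], 0]
    - [0.072, [0, -0.11, 0], 0]
    - [0.072, [0, -0.16, 0], 0]

```text
time: 18.4
tcp_pos: [0.5768, 0.1222, 0.3695]
ee_rot: [0.448, -0.449, 0.547, -0.546]
ft_force: [1.5, -0.1, 0.4]
finger_gap: 0.0721
```

>>> play_rows:
  moves:
    - [0.072, [0.05, -0.01, 0], 0]
    - [0.072, [0.1, -0.01, 0], 0]
    - [0.072, [0.14, -0.01, 0], 0]

```text
time: 18.7
tcp_pos: [0.5495, -0.0166, 0.3797]
ee_rot: [-0.449, 0.449, -0.546, 0.547]
ft_force: [0.3, -0.1, -1.0]
finger_gap: 0.0722
```

```bash
python3 - <<'E'
from h import *
s=observe();w=save('wrist','w10');save('top','t10');print(s['tcp_pos'])
b=cv2.imread('pics/t10.png')[150:270,160:280]
cv2.imwrite('pics/c10.png',np.hstack([cv2.resize(cv2.imread('pics/w10.png')[:240,100:400],(450,360)),cv2.resize(b,(360,360),interpolation=3)])[:,:800])
E
```

```text
[ 0.54947082 -0.01660254  0.37968603]
```

View pics/c10.png

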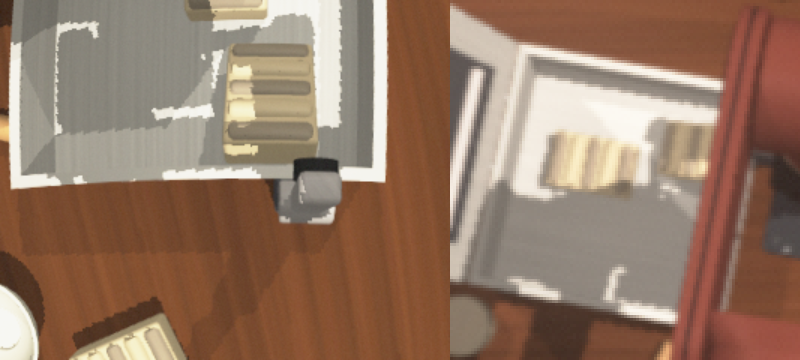

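>>> play_rows:
  moves:
    - [0.087, [0.016, 0, -0.025], 8]
    - [0.087, [0.032, 0, -0.05], 16]
    - [0.087, [0.048, 0, -0.075], 24]
    - [0.087, [0.064, 0, -0.1], 32]
    - [0.087, [0.071, 0, -0.106], 40]

```text
time: 19.3
tcp_pos: [0.4303, -0.0639, 0.3782]
ee_rot: [0.232, -0.233, 0.668, -0.667]
ft_force: [1.0, 0.1, 0.7]
finger_gap: 0.087
```

>>> play_rows:
  moves:
    - [0.087, [0, 0.005, 0], 8]
    - [0.087, [0, 0.01, 0], 16]
    - [0.087, [0, 0.015, 0], 24]
    - [0.087, [0, 0.02, 0], 27]
    - [0.087, [0, 0.02, 0], 27]

```text
time: 19.8
tcp_pos: [0.432, -0.0635, 0.3579]
ee_rot: [0.072, -0.073, 0.704, -0.703]
ft_force: [0.7, -0.4, -0.4]
finger_gap: 0.0873
```

>>> play_rows:
  moves:
    - [0.087, [0, 0, 0], 0]
    - [0.087, [0, 0, 0], 0]

```text
time: 20.0
tcp_pos: [0.4323, -0.0638, 0.359]
ee_rot: [-0.073, 0.073, -0.703, 0.703]
ft_force: [-0.4, 0.8, -0.1]
finger_gap: 0.0871
```

```bash
python3 - <<'E'
from h import *
s=observe();w=save('wrist','w11');bars('wrist',w,s);t=save('top','t11');bars('top',t)
print(s['tcp_pos'],psi(Rt(s)));plan(.432,-.066,.022,11.6,s)
E
```

```text
wrist [ 344   81   59   56 2576] [ 536. -136.] [55. 60.] long axis -75.7
wrist [ 251  152   58   85 4728] [431. -64.] [56. 87.] long axis 11.9
wrist [ 356  170   80   90 4089] [ 435. -189.] [64. 85.] long axis -12.4
wrist [ 525  181   35   50 1105] [ 497. -414.] [55. 87.] long axis 87.4
wrist [ 199  244   59   44 1941] [342. -24.] [52. 66.] long axis -78.4
top [308  80  22  24 434] [ 911. -130.] [65. 73.] long axis -1.0
top [285  83  21  21 419] [907. -57.] [62. 64.] long axis -1.0
top [315 203  21  20 338] [ 535. -141.] [57. 60.] long axis 89.1
top [389 246  36  33 648] [ 385. -379.] [61. 93.] long axis 53.3
top [153 248  23  21 396] [406. 342.] [59. 66.] long axis 89.2
top [473 314  37  39 821] [ 175. -614.] [75. 90.] long axis 28.8
[ 0.4322747  -0.06383734  0.35895993] 11.843686692623361
shift [0.001 0.173 0.002] roll 0.2
```

>>> play_rows:
  moves:
    - [0.08, [0.001, 0.03, 0], 0]
    - [0.08, [0.001, 0.07, 0], 0]
    - [0.08, [0.001, 0.11, 0], 0]
    - [0.08, [0.001, 0.13, 0], 0]
    - [0.08, [0.001, 0.145, 0], 0]

```text
time: 20.6
tcp_pos: [0.4304, -0.064, 0.2119]
ee_rot: [0.072, -0.073, 0.704, -0.703]
ft_force: [0.8, -0.1, 0.7]
finger_gap: 0.0799
```

>>> play_rows:
  moves:
    - [0.08, [0, 0.009, 0], 0]
    - [0.08, [0, 0.017, 0], 0]
    - [0.08, [0, 0.023, 0], 0]
    - [0.08, [0, 0.026, 0], 0]
    - [0.08, [0, 0.027, 0], 0]

```text
time: 21.1
tcp_pos: [0.4313, -0.0643, 0.1869]
ee_rot: [-0.073, 0.072, -0.703, 0.703]
ft_force: [-0.3, 0.2, 0.1]
finger_gap: 0.0801
```

>>> play_rows:
  moves:
    - [0.04, [0, 0.001, 0], 0]
    - [0.04, [0, 0.001, 0], 0]
    - [0.04, [0, 0.001, 0], 0]
    - [0.04, [0, 0.001, 0], 0]
    - [0.04, [0, 0.001, 0], 0]

```text
time: 21.6
tcp_pos: [0.4313, -0.0643, 0.186]
ee_rot: [-0.073, 0.072, -0.703, 0.703]
ft_force: [-0.3, 1.1, 1.6]
finger_gap: 0.0558
```

>>> play_rows:
  moves:
    - [0.04, [0, -0.02, 0], 0]
    - [0.04, [0, -0.06, 0], 0]
    - [0.04, [0, -0.11, 0], 0]
    - [0.04, [0, -0.16, 0], 0]
    - [0.04, [0, -0.21, 0], 0]

```text
time: 22.1
tcp_pos: [0.4305, -0.064, 0.3974]
ee_rot: [0.072, -0.073, 0.703, -0.703]
ft_force: [0.9, -0.9, -0.9]
finger_gap: 0.0554
```

```bash
python3 - <<'E'
from h import *
print(observe()['tcp_pos']);plan(.5006,.223,.22,78.7)
E
```

```text
[ 0.43051742 -0.06399437  0.39741857]
shift [-0.127  0.013 -0.267] roll -66.9
```

>>> play_rows:
  moves:
    - [0.04, [-0.02, 0, -0.043], -8]
    - [0.04, [-0.04, 0, -0.086], -16]
    - [0.04, [-0.06, 0, -0.129], -24]
    - [0.04, [-0.08, 0, -0.17], -32]
    - [0.04, [-0.1, 0, -0.212], -40]

```text
time: 22.6
tcp_pos: [0.4857, 0.1656, 0.3956]
ee_rot: [-0.31, 0.311, -0.635, 0.635]
ft_force: [0.8, -0.2, -0.7]
finger_gap: 0.0556
```

>>> play_rows:
  moves:
    - [0.04, [0, 0, 0], -8]
    - [0.04, [0, 0, 0], -16]
    - [0.04, [0, 0, 0], -24]
    - [0.04, [0, 0, 0], -27]
    - [0.04, [0, 0, 0], -27]

```text
time: 23.1
tcp_pos: [0.4856, 0.1638, 0.3953]
ee_rot: [0.448, -0.449, 0.547, -0.546]
ft_force: [0.0, 0.4, -2.0]
finger_gap: 0.0558
```

```bash
python3 - <<'E'
from h import *
print(observe()['tcp_pos']);plan(.5006,.2234,.0315,78.7)
E
```

```text
[0.48563417 0.16380655 0.39526071]
shift [-0.061  0.2    0.003] roll 0.1
```

>>> play_rows:
  moves:
    - [0.04, [-0.03, 0, 0.001], 0]
    - [0.04, [-0.061, 0, 0.003], 0]
    - [0.04, [-0.061, 0.04, 0.003], 0]
    - [0.04, [-0.061, 0.08, 0.003], 0]
    - [0.04, [-0.061, 0.12, 0.003], 0]

```text
time: 23.6
tcp_pos: [0.5005, 0.2232, 0.2745]
ee_rot: [-0.448, 0.448, -0.547, 0.547]
ft_force: [0.2, 0.4, -2.0]
finger_gap: 0.0559
```

>>> play_rows:
  moves:
    - [0.04, [0, 0.02, 0], 0]
    - [0.04, [0, 0.035, 0], 0]
    - [0.04, [0, 0.045, 0], 0]
    - [0.04, [0, 0.052, 0], 0]
    - [0.04, [0, 0.058, 0], 0]

```text
time: 24.1
tcp_pos: [0.5013, 0.2231, 0.2183]
ee_rot: [-0.449, 0.448, -0.546, 0.547]
ft_force: [0.7, -0.7, -1.3]
finger_gap: 0.0562
```

>>> play_rows:
  moves:
    - [0.04, [0, 0.006, 0], 0]
    - [0.04, [0, 0.012, 0], 0]
    - [0.04, [0, 0.017, 0], 0]
    - [0.04, [0, 0.02, 0], 0]
    - [0.04, [0, 0.021, 0], 0]

```text
time: 24.6
tcp_pos: [0.5005, 0.2229, 0.1964]
ee_rot: [0.448, -0.449, 0.547, -0.546]
ft_force: [0.3, 0.2, -1.5]
finger_gap: 0.0556
```

```bash
python3 - <<'E'
from h import *
s=observe();print(s['tcp_pos'],s['ft_force']);plan(.5006,.2234,.031,78.7)
E
```

```text
[0.50052891 0.22293429 0.19637452] [ 0.26415791  0.15233034 -1.47927182]
shift [-0.     0.001 -0.   ] roll 0.1
```

>>> play_rows:
  moves:
    - [0.04, [0, 0.001, 0], 0]
    - [0.04, [0, 0.001, 0], 0]
    - [0.072, [0, 0.001, 0], 0]
    - [0.072, [0, 0.001, 0], 0]
    - [0.072, [0, 0.001, 0], 0]

```text
time: 25.1
tcp_pos: [0.5007, 0.2231, 0.196]
ee_rot: [0.449, -0.449, 0.547, -0.547]
ft_force: [-1.6, 0.3, 0.4]
finger_gap: 0.0693
```

>>> play_rows:
  moves:
    - [0.072, [0, -0.02, 0], 0]
    - [0.072, [0, -0.06, 0], 0]
    - [0.072, [0, -0.11, 0], 0]
    - [0.072, [0, -0.16, 0], 0]
    - [0.072, [0, -0.2, 0], 0]

```text
time: 25.6
tcp_pos: [0.5008, 0.223, 0.3994]
ee_rot: [-0.45, 0.447, -0.546, 0.547]
ft_force: [0.7, 0.4, 0.1]
finger_gap: 0.072
```

```bash
python3 - <<'E'
from h import *
s=observe();print(s['tcp_pos']);plan(.434,-.195,.2,-13)
t=save('top','t12');bars('top',t)
E
```

```text
[0.50083559 0.22299996 0.3994255 ]
shift [0.423 0.035 0.016] roll 91.8
top [308  80  22  24 436] [ 911. -130.] [65. 73.] long axis -1.0
top [285  83  21  21 419] [907. -57.] [62. 64.] long axis -1.0
top [315 203  21  21 341] [ 534. -141.] [60. 60.] long axis -1.2
top [332 231  26  33 632] [ 431. -197.] [63. 89.] long axis -13.0
top [389 246  36  33 652] [ 385. -379.] [62. 93.] long axis 53.3
top [473 314  37  39 821] [ 175. -614.] [75. 90.] long axis 28.8
```

>>> play_rows:
  moves:
    - [0.087, [0.045, 0, 0], 8]
    - [0.087, [0.09, 0, 0], 16]
    - [0.087, [0.135, 0, 0], 24]
    - [0.087, [0.18, 0, 0], 32]
    - [0.087, [0.22, 0, 0], 40]

```text
time: 26.15
tcp_pos: [0.4571, 0.0055, 0.3959]
ee_rot: [-0.233, 0.232, -0.667, 0.668]
ft_force: [0.4, -0.9, 0.3]
finger_gap: 0.0869
```

```bash
python3 - <<'E'
from h import *
plan(.434,-.195,.2,-13)
E
```

```text
shift [0.143 0.032 0.143] roll 51.4
```

>>> play_rows:
  moves:
    - [0.087, [0.03, 0, 0.03], 8]
    - [0.087, [0.06, 0, 0.06], 16]
    - [0.087, [0.09, 0.01, 0.09], 24]
    - [0.087, [0.12, 0.02, 0.12], 32]
    - [0.087, [0.143, 0.03, 0.143], 40]

```text
time: 26.65
tcp_pos: [0.4352, -0.1962, 0.3657]
ee_rot: [0.01, -0.011, -0.707, 0.707]
ft_force: [1.4, 1.2, 0.2]
finger_gap: 0.0868
```

>>> play_rows:
  moves:
    - [0.087, [0, 0, 0], 8]
    - [0.087, [0, 0, 0], 11.4]
    - [0.087, [0, 0, 0], 11.4]
    - [0.087, [0, 0, 0], 11.4]

```text
time: 27.05
tcp_pos: [0.4358, -0.1938, 0.3658]
ee_rot: [0.077, -0.077, -0.703, 0.703]
ft_force: [-1.0, 0.1, 1.0]
finger_gap: 0.0871
```

```bash
python3 - <<'E'
from h import *
s=observe();w=save('wrist','w13');bars('wrist',w,s)
print(s['tcp_pos'],psi(Rt(s)));plan(.434,-.195,.022,-13,s)
E
```

```text
wrist [ 175   80   59   57 2569] [ 536. -139.] [57. 57.] long axis 30.9
wrist [ 253  151   57   83 4587] [ 435. -195.] [56. 86.] long axis -12.6
wrist [ 403  160   81   75 3425] [ 391. -373.] [56. 95.] long axis 53.2
[ 0.43581768 -0.19383359  0.36578606] -12.53160718577477
shift [0.002 0.18  0.002] roll 0.5
```

>>> play_rows:
  moves:
    - [0.08, [0.001, 0.03, 0.001], 0]
    - [0.08, [0.001, 0.07, 0.001], 0]
    - [0.08, [0.001, 0.11, 0.001], 0]
    - [0.08, [0.001, 0.135, 0.001], 0]
    - [0.08, [0.001, 0.15, 0.001], 0]

```text
time: 27.6
tcp_pos: [0.4338, -0.1936, 0.2133]
ee_rot: [-0.078, 0.076, 0.703, -0.702]
ft_force: [0.2, -0.6, -0.3]
finger_gap: 0.0801
```

>>> play_rows:
  moves:
    - [0.08, [0, 0.009, 0], 0]
    - [0.08, [0, 0.017, 0], 0]
    - [0.08, [0, 0.024, 0], 0]
    - [0.08, [0, 0.028, 0], 0]
    - [0.08, [0, 0.029, 0], 0]

```text
time: 28.1
tcp_pos: [0.4347, -0.1946, 0.1868]
ee_rot: [0.078, -0.078, -0.703, 0.703]
ft_force: [-1.1, 0.5, 0.0]
finger_gap: 0.0799
```

>>> play_rows:
  moves:
    - [0.04, [0, 0, 0], 0]
    - [0.04, [0, 0, 0], 0]
    - [0.04, [0, 0, 0], 0]
    - [0.04, [0, 0, 0], 0]
    - [0.04, [0, 0, 0], 0]

```text
time: 28.6
tcp_pos: [0.4347, -0.1948, 0.1871]
ee_rot: [0.078, -0.078, -0.703, 0.703]
ft_force: [-0.9, 0.1, 1.8]
finger_gap: 0.0558
```

>>> play_rows:
  moves:
    - [0.04, [0, -0.02, 0], 0]
    - [0.04, [0, -0.06, 0], 0]
    - [0.04, [0, -0.11, 0], 0]
    - [0.04, [0, -0.16, 0], 0]
    - [0.04, [0, -0.21, 0], 0]

```text
time: 29.1
tcp_pos: [0.4341, -0.1943, 0.3984]
ee_rot: [-0.078, 0.078, 0.703, -0.703]
ft_force: [0.5, -1.6, -1.6]
finger_gap: 0.0558
```

```bash
python3 - <<'E'
from h import *
print(observe()['tcp_pos']);plan(.4825,.131,.22,78.7)
E
```

```text
[ 0.43409713 -0.1942562   0.39839624]
shift [ 0.024  0.014 -0.328] roll -91.3
```

>>> play_rows:
  moves:
    - [0.04, [0.004, 0, -0.045], -8]
    - [0.04, [0.008, 0, -0.09], -16]
    - [0.04, [0.012, 0, -0.135], -24]
    - [0.04, [0.016, 0, -0.18], -32]
    - [0.04, [0.018, 0, -0.225], -40]

```text
time: 29.6
tcp_pos: [0.4658, 0.0307, 0.3967]
ee_rot: [0.169, -0.169, 0.687, -0.687]
ft_force: [1.8, -0.6, -0.5]
finger_gap: 0.0559
```

>>> play_rows:
  moves:
    - [0.04, [0, 0, 0], -8]
    - [0.04, [0, 0, 0], -16]
    - [0.04, [0, 0, 0], -24]
    - [0.04, [0, 0, 0], -32]
    - [0.04, [0, 0, 0], -40]

```text
time: 30.1
tcp_pos: [0.4661, 0.029, 0.3963]
ee_rot: [0.394, -0.394, 0.587, -0.587]
ft_force: [0.2, -0.1, -1.9]
finger_gap: 0.0558
```

>>> play_rows:
  moves:
    - [0.04, [0, 0, 0], -8]
    - [0.04, [0, 0, 0], -11.3]
    - [0.04, [0, 0, 0], -11.3]
    - [0.04, [0, 0, 0], -11.3]

```text
time: 30.5
tcp_pos: [0.4662, 0.0289, 0.3965]
ee_rot: [0.448, -0.448, 0.547, -0.547]
ft_force: [-1.2, -0.4, -2.3]
finger_gap: 0.0562
```

```bash
python3 - <<'E'
from h import *
s=observe();print(s['tcp_pos'],psi(Rt(s)));plan(.4825,.1312,.0325,78.7)
w=save('wrist','w14')
C=np.array([.5405,.183]);ex=np.array([.195,.981]);ey=np.array([-.981,.195])
E
```

```text
[0.4661521  0.02889397 0.39649902] 78.55638977691021
shift [-0.104  0.2   -0.004] roll -0.1
```

View pics/w14.png

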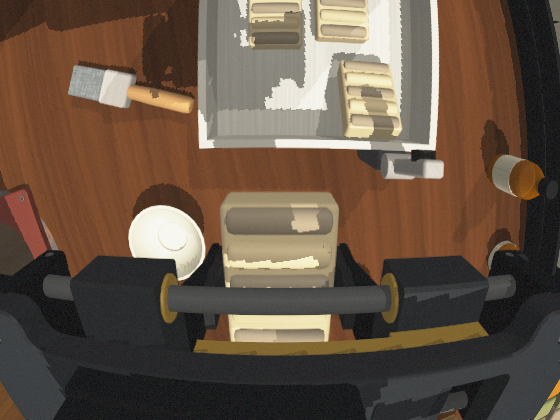

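>>> play_rows:
  moves:
    - [0.04, [-0.04, 0, -0.001], 0]
    - [0.04, [-0.08, 0, -0.003], 0]
    - [0.04, [-0.104, 0, -0.004], 0]
    - [0.04, [-0.104, 0.04, -0.004], 0]
    - [0.04, [-0.104, 0.08, -0.004], 0]

```text
time: 31.05
tcp_pos: [0.4835, 0.1327, 0.3172]
ee_rot: [-0.45, 0.447, -0.546, 0.548]
ft_force: [-0.1, -1.6, -3.1]
finger_gap: 0.0561
```

>>> play_rows:
  moves:
    - [0.04, [0, 0.03, 0], 0]
    - [0.04, [0, 0.06, 0], 0]
    - [0.04, [0, 0.08, 0], 0]
    - [0.04, [0, 0.09, 0], 0]
    - [0.04, [0, 0.098, 0], 0]

```text
time: 31.55
tcp_pos: [0.4828, 0.1316, 0.2182]
ee_rot: [0.448, -0.448, 0.547, -0.547]
ft_force: [-0.4, 0.5, -0.7]
finger_gap: 0.056
```

>>> play_rows:
  moves:
    - [0.04, [0, 0.006, 0], 0]
    - [0.04, [0, 0.012, 0], 0]
    - [0.04, [0, 0.017, 0], 0]
    - [0.04, [0, 0.02, 0], 0]
    - [0.04, [0, 0.021, 0], 0]

```text
time: 32.05
tcp_pos: [0.4828, 0.1316, 0.1976]
ee_rot: [-0.448, 0.448, -0.547, 0.547]
ft_force: [-0.7, 0.4, -1.7]
finger_gap: 0.0558
```

```bash
python3 - <<'E'
from h import *
s=observe();print(s['tcp_pos'],s['ft_force']);plan(.4825,.1312,.032,78.7)
E
```

```text
[0.48281955 0.13162017 0.19764302] [-0.67546881  0.43395051 -1.70181876]
shift [ 0.     0.002 -0.   ] roll -0.0
```

>>> play_rows:
  moves:
    - [0.04, [0, 0.0015, 0], 0]
    - [0.04, [0, 0.0015, 0], 0]
    - [0.072, [0, 0.0015, 0], 0]
    - [0.072, [0, 0.0015, 0], 0]
    - [0.072, [0, 0.0015, 0], 0]

```text
time: 32.55
tcp_pos: [0.483, 0.1317, 0.1966]
ee_rot: [-0.448, 0.448, -0.547, 0.547]
ft_force: [0.0, -0.4, -0.1]
finger_gap: 0.0696
```

>>> play_rows:
  moves:
    - [0.072, [0, -0.02, 0], 0]
    - [0.072, [0, -0.06, 0], 0]
    - [0.072, [0, -0.11, 0], 0]
    - [0.072, [0, -0.16, 0], 0]
    - [0.072, [0, -0.2, 0], 0]

```text
time: 33.05
tcp_pos: [0.4829, 0.1317, 0.3997]
ee_rot: [-0.449, 0.447, -0.546, 0.548]
ft_force: [1.5, 0.7, -0.4]
finger_gap: 0.0715
```

>>> play_rows:
  moves:
    - [0.0, [0.05, -0.03, 0], 0]
    - [0.0, [0.1, -0.03, 0], 0]
    - [0.0, [0.12, -0.03, 0], 0]
    - [0.0, [0.12, -0.03, 0], 0]

```text
time: 33.45
tcp_pos: [0.4588, 0.0115, 0.427]
ee_rot: [-0.447, 0.447, -0.547, 0.549]
ft_force: [1.1, -0.2, -0.4]
finger_gap: 0.0478
```

```bash
python3 - <<'E'
from h import *
s=observe();print(s['tcp_pos'],psi(Rt(s)))
save('wrist','w15');save('top','t15')
a=cv2.imread('pics/w15.png')[:230,80:480];b=cv2.imread('pics/t15.png')[130:280,105:285]
cv2.imwrite('pics/c15.png',np.hstack([cv2.resize(a,(440,360)),cv2.resize(b,(360,360),interpolation=3)]))
E
```

```text
[0.45876388 0.01150279 0.42703334] 78.43982700050977
```

View pics/c15.png

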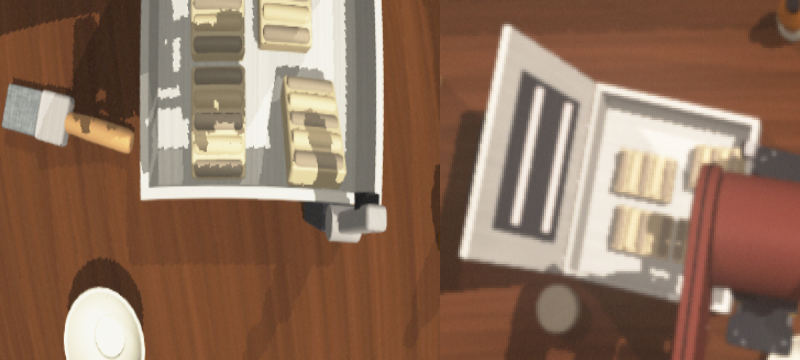

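```bash
cat > seg.py <<'E'
from h import *
import sys
C=np.array([.5405,.183]);ex=np.array([.195,.981]);ey=np.array([-.981,.195])
def seg(f,st,z=.034):
    im=cv2.imread(f);hsv=cv2.cvtColor(im,cv2.COLOR_BGR2HSV)
    m=cv2.inRange(hsv,(12,35,40),(35,200,255));m=cv2.morphologyEx(m,cv2.MORPH_CLOSE,np.ones((3,3)));m=cv2.morphologyEx(m,cv2.MORPH_OPEN,np.ones((3,3)))
    k,l,s,_=cv2.connectedComponentsWithStats(m)
    for i in range(1,k):
        if s[i,4]<400 or s[i,1]>235: continue
        c=max(cv2.findContours((l==i).astype(np.uint8),0,1)[0],key=cv2.contourArea)[:,0]
        w=np.array([onplane('wrist',u,v,z,st)[:2]-C for u,v in c])
        w=np.c_[w@ex,w@ey]*1000
        if abs(w).max()>200: continue
        r=cv2.minAreaRect(w.astype(np.float32))
        print(s[i],np.round(r[0]),np.round(r[1]),round(r[2],1)); print('   corners px',cv2.boxPoints(cv2.minAreaRect(c)).round().tolist())
        print('   corners',cv2.boxPoints(r).round().tolist())
E
python3 - <<'E'
from seg import *
s=dict(observe());seg('pics/w15.png',s)
E
```

```text
[ 253    0   51  115 5689] [-35.  47.] [ 57. 137.] 89.9
   corners px [[253.0, 0.0], [303.0, 0.0], [303.0, 114.0], [253.0, 114.0]]
   corners [[-104.0, 18.0], [33.0, 18.0], [33.0, 75.0], [-104.0, 75.0]]
[ 314    0   50   34 1626] [ 15. -23.] [44. 58.] 1.2
   corners px [[314.0, 0.0], [363.0, 0.0], [363.0, 33.0], [314.0, 33.0]]
   corners [[-7.0, 6.0], [-6.0, -52.0], [38.0, -51.0], [36.0, 7.0]]
[ 335   48   60   73 3697] [-66. -54.] [87. 68.] 5.2
   corners px [[333.0, 48.0], [388.0, 43.0], [395.0, 119.0], [340.0, 124.0]]
   corners [[-112.0, -24.0], [-106.0, -91.0], [-20.0, -83.0], [-26.0, -16.0]]
```

>>> play_rows:
  moves:
    - [0, [-0.03, 0, 0.03], 0]
    - [0, [-0.06, 0, 0.06], 0]
    - [0, [-0.09, 0, 0.09], 0]
    - [0, [-0.104, 0, 0.101], 0]
    - [0, [-0.104, 0, 0.101], 0]

```text
time: 34.05
tcp_pos: [0.5798, 0.0991, 0.425]
ee_rot: [0.449, -0.449, 0.547, -0.546]
ft_force: [-0.5, 0.5, -0.7]
finger_gap: 0.0029
```

>>> play_rows:
  moves:
    - [0, [0, 0.03, 0], 0]
    - [0, [0, 0.07, 0], 0]
    - [0, [0, 0.11, 0], 0]
    - [0, [0, 0.13, 0], 0]
    - [0, [0, 0.14, 0], 0]

```text
time: 34.55
tcp_pos: [0.5768, 0.0964, 0.2832]
ee_rot: [0.447, -0.45, 0.548, -0.546]
ft_force: [-0.5, 0.2, -0.6]
finger_gap: 0.0005
```

>>> play_rows:
  moves:
    - [0, [0, 0.01, 0], 0]
    - [0, [0, 0.018, 0], 0]
    - [0, [0, 0.024, 0], 0]
    - [0, [0, 0.028, 0], 0]
    - [0, [0, 0.03, 0], 0]

```text
time: 35.05
tcp_pos: [0.579, 0.0963, 0.2567]
ee_rot: [-0.449, 0.448, -0.547, 0.547]
ft_force: [-0.5, 1.3, 1.0]
finger_gap: 0.0005
```

```bash
python3 - <<'E'
from seg import *
s=observe();d=s['tcp_pos'][:2]-C;print(s['tcp_pos'],'tip z',s['tcp_pos'][2]-.182,d@ex,d@ey,s['ft_force'])
E
```

```text
[0.57897692 0.09625212 0.25673298] tip z 0.07473297823007236 -0.07759667004971416 -0.054661691920363936 [-0.46711024  1.25091291  1.00988045]
```

Now down in small steps.

>>> play_rows:
  moves:
    - [0, [0, 0.003, 0], 0]
    - [0, [0, 0.006, 0], 0]
    - [0, [0, 0.009, 0], 0]
    - [0, [0, 0.011, 0], 0]
    - [0, [0, 0.012, 0], 0]

```text
time: 35.55
tcp_pos: [0.5785, 0.0959, 0.2437]
ee_rot: [0.448, -0.448, 0.547, -0.547]
ft_force: [-1.0, 0.3, 1.5]
finger_gap: 0.0003
```

>>> play_rows:
  moves:
    - [0, [0, 0.002, 0], 0]
    - [0, [0, 0.004, 0], 0]
    - [0, [0, 0.006, 0], 0]
    - [0, [0, 0.008, 0], 0]
    - [0, [0, 0.009, 0], 0]

```text
time: 36.05
tcp_pos: [0.5785, 0.0961, 0.2349]
ee_rot: [0.448, -0.448, 0.547, -0.547]
ft_force: [0.6, 0.4, -0.0]
finger_gap: 0.0003
```

>>> play_rows:
  moves:
    - [0, [0, 0.002, 0], 0]
    - [0, [0, 0.004, 0], 0]
    - [0, [0, 0.006, 0], 0]
    - [0, [0, 0.008, 0], 0]
    - [0, [0, 0.009, 0], 0]

```text
time: 36.55
tcp_pos: [0.5786, 0.0961, 0.2259]
ee_rot: [0.448, -0.448, 0.547, -0.547]
ft_force: [1.1, -0.5, 0.8]
finger_gap: 0.0005
```

>>> play_rows:
  moves:
    - [0, [0, 0.001, 0], 0]
    - [0, [0, 0.002, 0], 0]
    - [0, [0, 0.003, 0], 0]
    - [0, [0, 0.003, 0], 0]

```text
time: 36.95
tcp_pos: [0.5786, 0.0961, 0.2231]
ee_rot: [0.448, -0.448, 0.547, -0.547]
ft_force: [0.1, 1.0, -0.8]
finger_gap: 0.0004
```

>>> play_rows:
  moves:
    - [0, [0, -0.04, 0], 0]
    - [0, [0, -0.09, 0], 0]
    - [0, [0, -0.14, 0], 0]
    - [0, [0, -0.19, 0], 0]
    - [0, [0, -0.24, 0], 0]

```text
time: 37.45
tcp_pos: [0.5783, 0.0961, 0.4655]
ee_rot: [-0.448, 0.448, -0.547, 0.547]
ft_force: [1.3, -0.2, -0.5]
finger_gap: 0.0002
```

>>> play_rows:
  moves:
    - [0, [-0.02, -0.04, 0], 0]
    - [0, [-0.06, -0.08, 0], 0]
    - [0, [-0.11, -0.085, 0], 0]
    - [0, [-0.16, -0.085, 0], 0]
    - [0, [-0.2, -0.085, 0], 0]

```text
time: 37.95
tcp_pos: [0.618, 0.2941, 0.5495]
ee_rot: [-0.449, 0.447, -0.547, 0.547]
ft_force: [0.4, -0.6, -0.2]
finger_gap: 0.0006
```

>>> play_rows:
  moves:
    - [0, [-0.04, 0, 0], 0]
    - [0, [-0.08, 0, 0], 0]
    - [0, [-0.12, 0, 0], 0]
    - [0, [-0.14, 0, 0], 0]
    - [0, [-0.14, 0, 0], 0]

```text
time: 38.45
tcp_pos: [0.6451, 0.4326, 0.5462]
ee_rot: [0.449, -0.45, 0.547, -0.546]
ft_force: [0.5, 0.2, 0.2]
finger_gap: 0.0004
```

```bash
python3 - <<'E'
from seg import *
s=observe();d=s['tcp_pos'][:2]-C;print(s['tcp_pos'],'tip z',s['tcp_pos'][2]-.182,d@ex,d@ey,psi(Rt(s)),s['ft_force'],Rt(s)[2])
t=save('top','t16');im=cv2.imread('pics/t16.png');w=save('wrist','w16')
cv2.imwrite('pics/c16.png',np.hstack([cv2.resize(im[120:280,80:280],(450,360),interpolation=3),cv2.resize(cv2.imread('pics/w16.png'),(350,360))]))
E
```

```text
[0.64512257 0.43256595 0.54623595] tip z 0.364235946272295 0.2652255953256246 -0.053969384328579825 78.8595595995552 [0.47952881 0.19714629 0.23025557] [ 5.51118115e-04 -9.99998089e-01 -1.87576342e-03]
```

>>> play_rows:
  moves:
    - [0, [0, 0.03, 0], 0]
    - [0, [0, 0.06, 0], 0]
    - [0, [0, 0.09, 0], 0]
    - [0, [0, 0.109, 0], 0]
    - [0, [0, 0.109, 0], 0]

```text
time: 39.05
tcp_pos: [0.6453, 0.4274, 0.4351]
ee_rot: [0.445, -0.45, 0.548, -0.547]
ft_force: [-0.3, -0.4, -0.8]
finger_gap: 0.0006
```

>>> play_rows:
  moves:
    - [0, [0.02, 0, 0], 0]
    - [0, [0.04, 0, 0], 0]
    - [0, [0.06, 0, 0], 0]
    - [0, [0.075, 0, 0], 0]
    - [0, [0.09, 0, 0], 0]

```text
time: 39.55
tcp_pos: [0.628, 0.34, 0.4431]
ee_rot: [-0.45, 0.446, -0.547, 0.547]
ft_force: [1.3, 3.2, 2.6]
finger_gap: 0.0005
```

>>> play_rows:
  moves:
    - [0, [0.015, 0, 0], 0]
    - [0, [0.03, 0, 0], 0]
    - [0, [0.033, 0, 0], 0]

```text
time: 39.85
tcp_pos: [0.6216, 0.3071, 0.4418]
ee_rot: [-0.449, 0.446, -0.547, 0.548]
ft_force: [0.4, 2.4, 1.6]
finger_gap: 0.0002
```

```bash
python3 - <<'E'
from seg import *
s=observe();d=s['tcp_pos'][:2]-C;print(s['tcp_pos'],'tip z',s['tcp_pos'][2]-.182,d@ex,d@ey,s['ft_force'],s['moment'])
E
```

```text
[0.62157526 0.30707404 0.44180131] tip z 0.2598013146940485 0.13752630425272575 -0.05534039307033487 [0.40133851 2.38623633 1.64981333] [ 0.38343115 -0.2644158  -0.0006865 ]
```

>>> play_rows:
  moves:
    - [0, [0.023, 0.004, 0], 0]
    - [0, [0.045, 0.008, 0], 0]
    - [0, [0.069, 0.015, 0], 0]
    - [0, [0.092, 0.025, 0], 0]
    - [0, [0.113, 0.038, 0], 0]

```text
time: 40.35
tcp_pos: [0.599, 0.1973, 0.4022]
ee_rot: [-0.449, 0.448, -0.547, 0.547]
ft_force: [1.2, 1.5, 1.2]
finger_gap: 0.0006
```

>>> play_rows:
  moves:
    - [0, [0.02, 0.015, 0], 0]
    - [0, [0.037, 0.033, 0], 0]
    - [0, [0.052, 0.053, 0], 0]
    - [0, [0.064, 0.075, 0], 0]
    - [0, [0.073, 0.098, 0], 0]

```text
time: 40.85
tcp_pos: [0.5848, 0.1256, 0.3033]
ee_rot: [-0.448, 0.448, -0.547, 0.547]
ft_force: [1.1, -0.4, 0.7]
finger_gap: 0.0003
```

```bash
python3 - <<'E'
from seg import *
s=observe();d=s['tcp_pos'][:2]-C;print(s['tcp_pos'],'tip z',s['tcp_pos'][2]-.182,d@ex,d@ey,s['ft_force'],s['moment'])
E
```

```text
[0.58481167 0.12558218 0.30328411] tip z 0.12128411499640657 -0.047686107214771734 -0.05466622022737143 [ 1.06171342 -0.35273878  0.71209252] [ 0.0824266  -0.14923289 -0.04661893]
```

>>> play_rows:
  moves:
    - [0, [0.004, 0.012, 0], 0]
    - [0, [0.007, 0.023, 0], 0]
    - [0, [0.008, 0.032, 0], 0]
    - [0, [0.008, 0.038, 0], 0]
    - [0, [0.008, 0.041, 0], 0]

```text
time: 41.35
tcp_pos: [0.5834, 0.1189, 0.2621]
ee_rot: [-0.448, 0.448, -0.547, 0.547]
ft_force: [-1.5, 0.1, 1.1]
finger_gap: 0.0004
```

>>> play_rows:
  moves:
    - [0, [0, 0.001, 0], 0]
    - [0, [0, 0.002, 0], 0]
    - [0, [0, 0.003, 0], 0]
    - [0, [0, 0.004, 0], 0]

```text
time: 41.75
tcp_pos: [0.5834, 0.1188, 0.2586]
ee_rot: [-0.448, 0.448, -0.547, 0.547]
ft_force: [0.7, 0.5, -0.5]
finger_gap: 0.0004
```

>>> play_rows:
  moves:
    - [0, [0, 0.001, 0], 0]
    - [0, [0, 0.002, 0], 0]
    - [0, [0, 0.002, 0], 0]

```text
time: 42.05
tcp_pos: [0.5835, 0.1188, 0.258]
ee_rot: [-0.448, 0.448, -0.547, 0.547]
ft_force: [-3.7, -0.1, 10.2]
finger_gap: 0.0005
```

>>> play_rows:
  moves:
    - [0, [0, -0.03, 0], 0]
    - [0, [0, -0.07, 0], 0]
    - [0, [0, -0.11, 0], 0]
    - [0, [0, -0.14, 0.01], 0]
    - [0, [0, -0.15, 0.015], 0]

```text
time: 42.55
tcp_pos: [0.5991, 0.1157, 0.411]
ee_rot: [-0.45, 0.446, -0.545, 0.549]
ft_force: [-0.0, 1.0, -0.8]
finger_gap: 0.0003
```

>>> play_rows:
  moves:
    - [0, [0.03, 0, 0], 0]
    - [0, [0.06, 0, 0], 0]
    - [0, [0.1, 0, 0], 0]
    - [0, [0.14, 0, 0], 0]
    - [0, [0.145, 0, 0], 0]

```text
time: 43.05
tcp_pos: [0.5685, -0.0299, 0.4047]
ee_rot: [0.446, -0.448, 0.548, -0.548]
ft_force: [0.4, 0.9, -0.2]
finger_gap: 0.0002
```

>>> play_rows:
  moves:
    - [0, [0, 0.02, 0], 0]
    - [0, [0, 0.05, 0], 0]
    - [0, [0, 0.07, 0], 0]
    - [0, [0, 0.077, 0], 0]
    - [0, [0, 0.077, 0], 0]

```text
time: 43.55
tcp_pos: [0.5689, -0.026, 0.3273]
ee_rot: [0.447, -0.449, 0.548, -0.546]
ft_force: [-0.2, 0.5, 0.2]
finger_gap: 0.0007
```

```bash
python3 - <<'E'
from seg import *
s=observe();d=s['tcp_pos'][:2]-C;print(s['tcp_pos'],'tip z',s['tcp_pos'][2]-.182,d@ex,d@ey,psi(Rt(s)),s['ft_force'])
save('wrist','w17');save('top','t17')
cv2.imwrite('pics/c17.png',np.hstack([cv2.resize(cv2.imread('pics/w17.png')[0:300,80:480],(480,360)),cv2.resize(cv2.imread('pics/t17.png')[130:280,120:270],(320,360),interpolation=3)]))
E
```

```text
[ 0.56887558 -0.026001    0.32730379] tip z 0.14530378749788242 -0.19949674711341342 -0.06859163749951604 78.67520920337213 [-0.21254423  0.53960583  0.16702429]
```

View pics/c17.png

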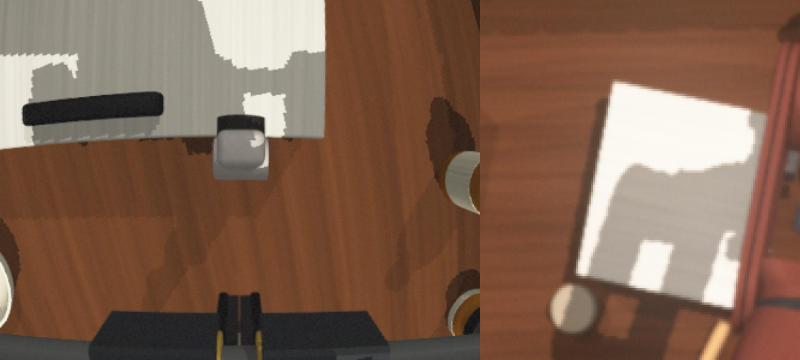

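>>> play_rows:
  moves:
    - [0, [-0.02, 0, 0], 0]
    - [0, [-0.035, -0.001, 0], 0]
    - [0, [-0.045, -0.002, 0], 0]
    - [0, [-0.055, -0.003, 0], 0]
    - [0, [-0.064, -0.003, 0], 0]

```text
time: 44.15
tcp_pos: [0.5823, 0.0368, 0.3328]
ee_rot: [-0.448, 0.448, -0.546, 0.547]
ft_force: [0.5, -2.6, -0.9]
finger_gap: 0.0006
```

>>> play_rows:
  moves:
    - [0, [-0.008, 0.002, 0], 0]
    - [0, [-0.016, 0.005, 0], 0]
    - [0, [-0.023, 0.008, 0], 0]
    - [0, [-0.03, 0.013, 0], 0]
    - [0, [-0.036, 0.018, 0], 0]

```text
time: 44.65
tcp_pos: [0.5893, 0.0721, 0.3139]
ee_rot: [-0.448, 0.448, -0.547, 0.547]
ft_force: [1.5, -0.9, 1.6]
finger_gap: 0.0004
```

```bash
python3 - <<'E'
from seg import *
s=observe();d=s['tcp_pos'][:2]-C;print(s['tcp_pos'],'tip z',s['tcp_pos'][2]-.182,d@ex,d@ey,s['ft_force'],s['moment'])
E
```

```text
[0.58932727 0.07213265 0.31394347] tip z 0.1319434667993074 -0.09923955569469603 -0.06951868911293968 [ 1.51448228 -0.85799532  1.61294195] [-0.16670694 -0.30043662  0.02349205]
```

>>> play_rows:
  moves:
    - [0, [-0.004, 0.007, 0], 0]
    - [0, [-0.009, 0.014, 0], 0]
    - [0, [-0.013, 0.021, 0], 0]
    - [0, [-0.016, 0.027, 0], 0]
    - [0, [-0.018, 0.031, 0], 0]

```text
time: 45.15
tcp_pos: [0.5923, 0.0894, 0.282]
ee_rot: [0.448, -0.449, 0.547, -0.547]
ft_force: [-0.8, -0.1, 2.1]
finger_gap: 0.0006
```

>>> play_rows:
  moves:
    - [0, [0, 0.001, 0], 0]
    - [0, [0, 0.002, 0], 0]
    - [0, [0, 0.004, 0], 0]
    - [0, [0, 0.005, 0], 0]
    - [0, [0, 0.005, 0], 0]

```text
time: 45.65
tcp_pos: [0.5927, 0.0893, 0.2786]
ee_rot: [-0.448, 0.448, -0.547, 0.547]
ft_force: [-1.3, 1.3, 1.9]
finger_gap: 0.0003
```

>>> play_rows:
  moves:
    - [0, [0, 0.001, 0], 0]
    - [0, [0, 0.002, 0], 0]
    - [0, [0, 0.002, 0], 0]

```text
time: 45.95
tcp_pos: [0.5928, 0.0893, 0.2783]
ee_rot: [-0.448, 0.448, -0.547, 0.547]
ft_force: [-6.0, 1.5, 13.6]
finger_gap: 0.0002
```

>>> play_rows:
  moves:
    - [0, [0, 0.001, 0], 0]
    - [0, [0, 0.001, 0], 0]
    - [0, [0, 0.001, 0], 0]

```text
time: 46.25
tcp_pos: [0.5928, 0.0894, 0.2782]
ee_rot: [-0.448, 0.448, -0.547, 0.547]
ft_force: [-9.1, 0.8, 18.9]
finger_gap: 0.0001
```

>>> play_rows:
  moves:
    - [0, [0, -0.02, 0], 0]
    - [0, [0, -0.06, 0], 0]
    - [0, [0, -0.1, 0], 0]
    - [0, [0, -0.12, 0], 0]
    - [0, [0, -0.12, 0], 0]

```text
time: 46.75
tcp_pos: [0.5937, 0.0891, 0.3997]
ee_rot: [-0.45, 0.446, -0.545, 0.549]
ft_force: [0.4, -0.4, -0.5]
finger_gap: 0.0007
```

>>> play_rows:
  moves:
    - [0, [0.045, 0, -0.01], 0]
    - [0, [0.09, 0, -0.02], 0]
    - [0, [0.135, 0, -0.03], 0]
    - [0, [0.18, 0, -0.04], 0]
    - [0, [0.22, 0, -0.043], 0]

```text
time: 47.25
tcp_pos: [0.5054, -0.1195, 0.3933]
ee_rot: [0.447, -0.449, 0.548, -0.546]
ft_force: [1.5, 0.7, 0.7]
finger_gap: 0.0003
```

```bash
python3 - <<'E'
from seg import *
s=observe();print(s['tcp_pos'],psi(Rt(s)));plan(.463,-.339,.096,78.7)
save('top','t18');save('wrist','w18');save('scene','s18')
a=cv2.imread('pics/t18.png')[130:280,120:445];b=cv2.imread('pics/s18.png')[100:310,110:470]
cv2.imwrite('pics/c18.png',np.vstack([cv2.resize(a,(640,295),interpolation=3),cv2.resize(b,(514,300),interpolation=3)] if 0 else [cv2.resize(a,(520,240),interpolation=3),cv2.resize(b,(520,303),interpolation=3)]))
E
```

```text
[ 0.50543057 -0.11952305  0.39327334] 78.6459572642704
shift [0.224 0.133 0.002] roll -0.1
```

View pics/c18.png

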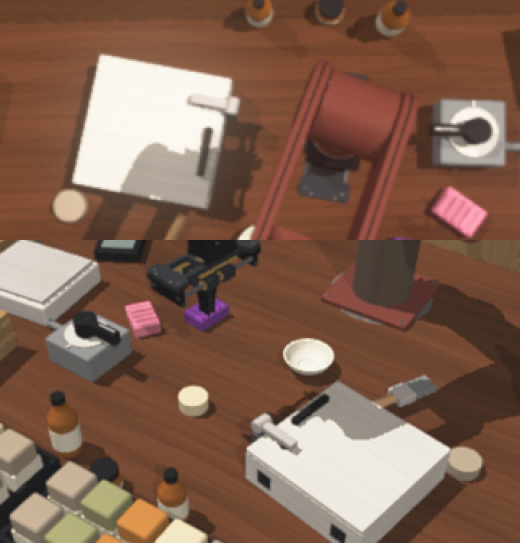

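>>> play_rows:
  moves:
    - [0, [0.045, 0, 0], 0]
    - [0, [0.09, 0, 0], 0]
    - [0, [0.14, 0, 0], 0]
    - [0, [0.19, 0, 0.002], 0]
    - [0, [0.224, 0, 0.002], 0]

```text
time: 47.9
tcp_pos: [0.465, -0.3396, 0.3939]
ee_rot: [0.448, -0.448, 0.547, -0.547]
ft_force: [0.4, 0.8, -0.1]
finger_gap: 0.0008
```

>>> play_rows:
  moves:
    - [0, [0, 0.03, 0], 0]
    - [0, [0, 0.07, 0], 0]
    - [0, [0, 0.11, 0], 0]
    - [0, [0, 0.127, 0], 0]
    - [0, [0, 0.132, 0], 0]

```text
time: 48.4
tcp_pos: [0.4646, -0.3358, 0.2588]
ee_rot: [0.448, -0.449, 0.549, -0.544]
ft_force: [-0.3, 0.5, -0.7]
finger_gap: 0.0004
```

>>> play_rows:
  moves:
    - [0, [0, 0, 0], 0]

```text
time: 48.5
tcp_pos: [0.4654, -0.337, 0.2619]
ee_rot: [0.448, -0.448, 0.548, -0.546]
ft_force: [0.5, -0.3, 0.0]
finger_gap: 0.0006
```

```bash
python3 - <<'E'
from seg import *
s=observe();print(s['tcp_pos'],s['ft_force']);plan(.574,-.339,.096,78.7);plan(.589,-.355,.096,78.7)
E
```

```text
[ 0.46542879 -0.33700426  0.26193905] [ 0.49733855 -0.27411693  0.02840083]
shift [-0.019  0.002  0.107] roll 0.0
shift [-0.007  0.002  0.125] roll 0.0
```

>>> play_rows:
  moves:
    - [0, [-0.005, 0, 0.028], 0]
    - [0, [-0.01, 0, 0.055], 0]
    - [0, [-0.015, 0, 0.082], 0]
    - [0, [-0.019, 0, 0.107], 0]
    - [0, [-0.019, 0, 0.107], 0]

```text
time: 49.0
tcp_pos: [0.577, -0.3402, 0.2655]
ee_rot: [-0.449, 0.448, -0.545, 0.548]
ft_force: [-0.5, -0.8, -0.2]
finger_gap: 0.0006
```

>>> play_rows:
  moves:
    - [0, [0.006, 0, 0.009], 0]
    - [0, [0.012, 0, 0.018], 0]
    - [0, [0.012, 0, 0.018], 0]
    - [0, [0.006, -0.03, 0.0], 0]
    - [0, [0, -0.08, 0], 0]

```text
time: 49.5
tcp_pos: [0.5707, -0.339, 0.3383]
ee_rot: [0.447, -0.449, 0.551, -0.543]
ft_force: [1.9, -1.0, 0.4]
finger_gap: 0.0006
```

>>> play_rows:
  moves:
    - [0, [-0.045, -0.02, 0], 0]
    - [0, [-0.09, -0.04, 0], 0]
    - [0, [-0.14, -0.04, 0], 0]
    - [0, [-0.14, -0.04, 0], 0]

```text
time: 49.9
tcp_pos: [0.6019, -0.1976, 0.3852]
ee_rot: [-0.451, 0.449, -0.545, 0.546]
ft_force: [-0.4, -0.3, 0.4]
finger_gap: 0.0007
```

```bash
python3 - <<'E'
from seg import *
s=observe();print(s['tcp_pos'],s['ft_force'])
save('top','t19');save('scene','s19')
a=cv2.imread('pics/t19.png')[130:280,120:445];b=cv2.imread('pics/s19.png')[100:310,110:470]
cv2.imwrite('pics/c19.png',np.vstack([cv2.resize(a,(520,240),interpolation=3),cv2.resize(b,(520,303),interpolation=3)]))
E
```

```text
[ 0.60188483 -0.19755482  0.38521685] [-0.3848311  -0.30383917  0.39215316]
```

View pics/c19.png

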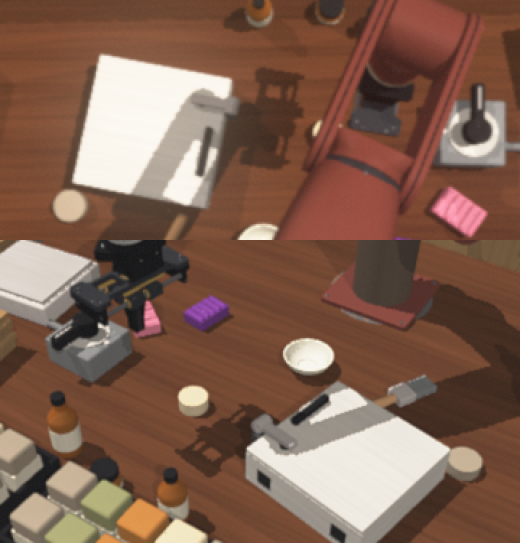

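The handle points away from the robot again (on), with the lid shut and the clamp down. I'm handing in the job.

```bash
python3 -c "
from cell import *
print(close_job())"
```

```text
the job is handed in; nothing more can be done
None
```

The sequence was finished in the order asked, but one move passed the wrist force limit, so the run may be judged a fail.

**What I did:** I turned the isolator off, laid all four rectangular bars in the lamp chest, shut the lid, swung the clamp down and turned the isolator back on. It took about 50 s. I left the pink and purple bars, round soaps and bottles alone.

**Last checks:**
- **Isolator:** the top and scene pictures show it was off before the lid and clamp moves, and it now points away from the robot (on).
- **Lid:** pressing on it met resistance with the fingertip at 76 mm; a shut lid's top is 75.5 mm.
- **Clamp:** pressing on it met resistance at 96 mm, which is its stated fully-down height.
- **Bars:** before I shut the lid, the pictures showed all four ridge-up and lying flat on the chest floor. They could not be checked again after that.

**What went wrong:**
- **First grasp:** the fingertips ran past their target and hit the table. The wrist read 333 N at the end of that row, over the 120 N limit. I made the later descents slowly.
- **Second bar:** it had tilted in the grip, so it touched the chest floor early, with 46 N upward at the wrist. I released it lower and nudged it sideways first. It lay slightly turned, but a light probe to 41 mm above the table over its outer end met nothing, so that end was not raised.
- **First bar placed:** it was later measured about 25 mm from where I put it, still flat inside the chest. I took this to be the knock the task warned of.

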